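# Knock resin mounts out of a specimen holder on its quick-lock stand

### The job

Free the resin specimen mounts for washing. Lock the white holder down on its stand (lift the black spring collar, give it a quarter turn and let it spring down into the groove), then use the mallet on the sprung pins to knock every mount out of its pocket onto the mat, never pressing a pin with the gripper. Then lift and turn the collar back so that it drops into its slot, lift the holder off and lay it flat, right way up, in the steel tray, put all the mounts in the tray beside it too, and leave the mallet standing on the worktop on one face as it was found; do not disturb the other things.

Things in the scene. Friction and masses are not known exactly. Their poses are not given: they have to be found in the camera images.
- stand: knock-out stand, fixed to the worktop: aluminium base 156 x 376 mm, black rubber mat (top 12 mm above the worktop) between two lips (19 mm high, at x = +/-74 mm), end rests at y = +/-166 mm, 52 mm high, and a keyed steel post 34 x 34 mm in the middle that carries the spring collar. Origin: centre of the base on the worktop; x across it (away from the robot at yaw 0), y along it
- stand_seat (a point): centre of the stand, 52 mm above the worktop, axes as the stand: the holder's origin is here when the holder is seated. The post goes on up inside the hub to 66 mm above this point; the collar stands on top of it
- collar_lift (a joint): lift of the spring collar, m: 0 = down with its dogs in the hub's slot (released); 0.005 = sprung down with its dogs in the groove along the hub (locked); over 0.010 = dogs clear of the hub, free to turn; 0.016 = top stop. The spring pushes down with 4 N at 0, 10 N at 0.012. Let go in between, it rests on the hub's ridges at 0.009
- collar_turn (a joint): turn of the spring collar about its upright axis, rad, positive = anticlockwise from above, stops at -0.06 and 1.63: 0 = the two brass dogs lie along the stand's x, in line with the hub's slot (released); 1.571 = dogs along the stand's y, over the groove (locked). Slot and groove allow about 0.12 either way
- collar_top (a point): centre of the collar's top face, z up. The collar is a black knurled cylinder 34 mm in diameter; its top is 24 mm above the hub's top when down (29 mm when locked). A white line on top runs along the two brass dogs, which are at its foot: 50 mm from tip to tip, 10 mm wide
- holder: white plastic specimen holder, a bar 60 mm (x) by 344 mm (y), 0.55 kg, top plate 46 mm above its underside; origin: centre of the underside; x and y as the stand's while seated. Four pockets, open below and with windows in the long sides, at y = -132, -78, +78, +132 mm; in each, two sprung balls hold a mount up, its lower face 9 mm above the underside, until it is pushed down and out
- hub_top (a point): centre of the top of the holder's square hub, 84 mm above the holder's underside; axes as the holder. The hub is 60 x 60 mm, flush with the bar's long sides, so it can be gripped across x with the collar between the fingers. A 38 mm square bore runs right through it, with a 16 mm wide slot along x for the dogs, and a 4 mm deep, 15 mm wide groove runs along y in its top
- pin1 (a joint): sprung knock-out pin of the pocket at y = -132 mm of the holder, m: 0 = up, 0.034 = fully down. Spring 2 N at first, 5 N at the end, and about 8 N more to start a mount past its catches; the mount drops free at 0.029 to 0.034. It springs back up
- pin2 (a joint): sprung knock-out pin of the pocket at y = -78 mm of the holder, m: 0 = up, 0.034 = fully down. Spring 2 N at first, 5 N at the end, and about 8 N more to start a mount past its catches; the mount drops free at 0.029 to 0.034. It springs back up
- pin3 (a joint): sprung knock-out pin of the pocket at y = +78 mm of the holder, m: 0 = up, 0.034 = fully down. Spring 2 N at first, 5 N at the end, and about 8 N more to start a mount past its catches; the mount drops free at 0.029 to 0.034. It springs back up
- pin4 (a joint): sprung knock-out pin of the pocket at y = +132 mm of the holder, m: 0 = up, 0.034 = fully down. Spring 2 N at first, 5 N at the end, and about 8 N more to start a mount past its catches; the mount drops free at 0.029 to 0.034. It springs back up
- pin1_head (a point): centre of the flat steel head (22 mm in diameter) of pin 1, z up; 44 mm above the holder's top plate when the pin is up
- pin2_head (a point): centre of the flat steel head (22 mm in diameter) of pin 2, z up; 44 mm above the holder's top plate when the pin is up
- pin3_head (a point): centre of the flat steel head (22 mm in diameter) of pin 3, z up; 44 mm above the holder's top plate when the pin is up
- pin4_head (a point): centre of the flat steel head (22 mm in diameter) of pin 4, z up; 44 mm above the holder's top plate when the pin is up
- mount_blue: resin mount: blue cylinder 40 mm in diameter and 24 mm high, about 45 g; origin: its middle; z along its axis (up at the start). It starts in one of the holder's pockets, or is absent; knocked out, it drops onto the stand's mat
- mount_green: resin mount: dark green cylinder 40 mm in diameter and 24 mm high, about 45 g; origin: its middle; z along its axis (up at the start). It starts in one of the holder's pockets, or is absent; knocked out, it drops onto the stand's mat
- mount_amber: resin mount: amber cylinder 40 mm in diameter and 24 mm high, about 45 g; origin: its middle; z along its axis (up at the start). It starts in one of the holder's pockets, or is absent; knocked out, it drops onto the stand's mat
- mount_red: resin mount: dark red cylinder 40 mm in diameter and 24 mm high, about 45 g; origin: its middle; z along its axis (up at the start). It starts in one of the holder's pockets, or is absent; knocked out, it drops onto the stand's mat
- mallet: soft-faced mallet, about 0.30 kg, standing on one face. Head: upright cylinder 48 mm in diameter, 54 mm high, yellow faces; origin: centre of the lower face, z up. The black handle, 18 mm wide (y) and 22 mm high, runs level along the mallet's -x, axis 27 mm above the lower face, to 150 mm from the head's axis (black grip from 42 mm on); centre of mass is about 10 mm from the head's axis
- tray: empty pressed steel tray, loose, 425 mm along its x, 272 mm along its y, rim 16 mm high; origin: centre of its underside; flat floor 384 x 232 mm, 2 mm above the underside
- small_beaker: small glass beaker 88 mm high, a bystander
- dropper: amber dropper bottle 84 mm high, a bystander
- marker: black marker pen, a bystander

How it is judged:
On the way, in this order (a step that is already met when the one before it is completed fails the run):
1. the holder is locked on the stand: the collar has been lifted, turned a quarter and has sprung down into the groove (value of joint collar_turn above 1.42 rad and value of joint collar_lift between 0.003 and 0.0068 m and distance between holder and stand_seat below 0.006 m and angle between holder's own z axis and vertical below 0.03 rad), for 0.3 s.
2. with the holder still locked, every mount has been knocked out of its pocket and lies below the holder (all of step 1 and z of each of mount_blue, mount_green, mount_amber, mount_red in the frame of holder below -0.015 m), for 0.3 s.
3. the collar has been lifted, turned back and has dropped into its slot, with the holder still on the stand (value of joint collar_turn below 0.12 rad and value of joint collar_lift below 0.0025 m and distance between holder and stand_seat below 0.006 m and angle between holder's own z axis and vertical below 0.03 rad), for 0.2 s.
At the end, for the whole second after the job is handed in: Holder flat and right way up on the tray's floor (within 8 mm, 0.05 rad); every mount on the tray's floor inside the rim; collar let down; mallet standing on one face on the bare worktop (0.1 rad); tray flat on the worktop; all at rest (value of joint collar_lift below 0.0025 m and z of holder in the frame of tray between -0.002 and 0.008 m and angle between holder's own z axis and vertical below 0.05 rad and x of holder in the frame of tray between -0.1 and 0.1 m and y of holder in the frame of tray between -0.1 and 0.1 m and linear speed of each of holder, mount_blue, mount_green, mount_amber, mount_red, mallet below 0.02 m/s and x of mount_blue in the frame of tray between -0.195 and 0.195 m and y of mount_blue in the frame of tray between -0.118 and 0.118 m and z of mount_blue in the frame of tray between 0.005 and 0.03 m and x of mount_green in the frame of tray between -0.195 and 0.195 m and y of mount_green in the frame of tray between -0.118 and 0.118 m and z of mount_green in the frame of tray between 0.005 and 0.03 m and x of mount_amber in the frame of tray between -0.195 and 0.195 m and y of mount_amber in the frame of tray between -0.118 and 0.118 m and z of mount_amber in the frame of tray between 0.005 and 0.03 m and x of mount_red in the frame of tray between -0.195 and 0.195 m and y of mount_red in the frame of tray between -0.118 and 0.118 m and z of mount_red in the frame of tray between 0.005 and 0.03 m and height (world z) of mallet between -0.005 and 0.008 m and angle between mallet's own z axis and vertical below 0.1 rad and height (world z) of tray between -0.005 and 0.01 m and angle between tray's own z axis and vertical below 0.03 rad); the robot touches nothing.
It fails at once if a knock-out pin is pressed down (more than 6 mm) by the gripper instead of the mallet ((value of joint pin1 above 0.006 m and contact force between the arm and pin1 above 1 N) or (value of joint pin2 above 0.006 m and contact force between the arm and pin2 above 1 N) or (value of joint pin3 above 0.006 m and contact force between the arm and pin3 above 1 N) or (value of joint pin4 above 0.006 m and contact force between the arm and pin4 above 1 N) or (value of joint pin1 above 0.006 m and contact force between the fingers and pin1 above 1 N) or (value of joint pin2 above 0.006 m and contact force between the fingers and pin2 above 1 N) or (value of joint pin3 above 0.006 m and contact force between the fingers and pin3 above 1 N) or (value of joint pin4 above 0.006 m and contact force between the fingers and pin4 above 1 N)).
It fails at once if a bystander (beaker, dropper bottle, marker) is moved more than 3 cm (distance of any of small_beaker, dropper, marker from where it was at the start of the episode above 0.03 m).
Of mount_blue, mount_green, mount_amber, mount_red only 2 to 4 are there at a start; the rules pass over those that are not, and their reading is None.
At some moment in a run one of mallet, tray may be knocked a few centimetres aside while the robot is not near it.
It also fails if it takes over 210 s, if anything falls off the work surface, if the arm or the gripper's body presses on something with over 40 N, if the wrist force passes 120 N, or if a joint passes its speed limit or range.

### The arm

A 6-joint arm with a two-finger parallel gripper is mounted at the origin on a cart in front of the work surface, level with it; the furniture and walls round the work are solid. World frame = base frame: x ahead of the robot, y to its left, z up, the work surface at z = 0. Lengths are in m, angles in rad, forces in N, time in s.
With the tool pointing down it reaches from about 0.225 to 0.725 m from the base axis. Payload 3.1 kg.
Tool frame: the origin (TCP) lies between the finger pads; the fingertips stand 22 mm ahead of it and the grasp point (between the pads) lies 3 mm ahead of it (r.tcp_to_tips is the distance from the TCP to the fingertips, in m); z points along the fingers, x is the direction in which the jaws open and shut, and the axes are right-handed (so a half turn about z gives the same grasp; the last joint's range is limited). The gripper opens to 85 mm and grips with 20 to 120 N. Pads are 22 mm wide; open, the fingers measure 114 mm over their backs; the gripper's body (76 mm by 85 mm) begins 54 mm behind the grasp point. The pads swing forward as they close: fully open they stand 13 mm farther back than shut.
Start: joints at [1.048, 0.048, 0.099, 1.622, 0, 1.443], TCP at [0.202, 0.485, 0.253] pointing down, gripper open.
Joint ranges: [-2.91, 2.91], [-0.99, 1.94], [-1.21, 1.42], [-2.12, 2.29], [-1.49, 1.47], [-3.14, 3.14]. Speed limits (rad/s): [2.79, 2.79, 3.14, 3.14, 3.14, 3.14].

### API

Orientations are given as a 3x3 rotation matrix whose columns are the frame's x, y, z axes.
In Python, from station import r gives the robot as it stands. The module is installed in compiled form; this text tells all that it offers.
- The arm moves only by the tool apply_moves, never from a script. Its argument "moves" is a list of rows, each a list of 7 numbers: the turn, a rotation vector about the tool's x, y, z in rad, then the shift along the tool's x, y, z in m, then the finger opening in m, from 0 to 0.0854. In form: [[ax, ay, az, tx, ty, tz, jaw], ...]. A call has 1 to 12 rows; each row is the pose to reach, as a shift and turn from the pose measured when the call began, along the tool's axes at that moment; what a row does not reach only later rows make up. A row lasts 1/10 s, in which the tool goes at most 50 mm and 8.59 degrees, less where a joint would pass 70% of its speed; a pose out of reach is approached as far as the arm can. A call with a gripper value outside its range is refused whole. The fingers move at their own pace and stop on an object; the grip force is fixed at half the most. Time passes only in rows, so rows that repeat a pose let the fingers close. It gives the time, the measured TCP pose, the force and the opening at its end, in the units of the state.
- r.get_state(): the state, without advancing time (a new reading comes with each control period).
- r.grab_frame(name): name is "scene" or "top" or "wrist"; returns (picture, depth): 384x512x3 uint8, blue, green, red; 384x512 float32, m along the optical axis (not along the pixel's ray), 0 where there is no reading.
- r.camera_params(name): a dict with "vertical_fov" (degrees; the focal length in pixels is half the picture's height over the tangent of half this angle, whatever the lens; pixels are square), "cx", "cy" (the principal point, pixels), "camera_from_world" (4x4, takes a point from world to camera coordinates); the wrist camera has in their place "T_tool_cam" (4x4, takes a point from camera to tool coordinates, whose origin is the TCP and whose axes are the tool frame's). Camera axes: x right, y up, looking along -z (the intrinsics and any distortion apply to the point x, -y, -z); pixel columns grow to the right and rows downward; lengths in m; the calibration is good to about 2 mm. The wrist camera is an equidistant fisheye: a pixel r from the principal point sees the ray r / f radians off the axis. A picture is of the moment at which its call begins: read the wrist's pose just before it. camera_params takes no time and is no camera call.
- r.job_done(): hands the job in, once; it reports no verdict.
The state is a dict: "time": time; "joints": joint angles; "joint_velocities": joint speeds; "effort": joint torques, N m; "eef_pos": TCP position; "orientation": TCP orientation; "force": force on the tool from outside, world axes, zero at the start; "moment": the same for the moment, N m; "grip_width": finger opening in m.
Only numpy, scipy, OpenCV 4.12 (cv2) and the standard library are available. Lean on these libraries where they do the work, as an engineer would, in place of code of your own. Each camera call takes 0.05 s, during which the arm holds its last target.

## Working session

There is one attempt and no reset: what is moved stays moved. The work goes in short steps, Python scripts to look and compute and a tool call to move; the robot and the scene stay as the last step left them, time stands still between calls to the robot, and variables do not carry over. Pictures are saved under pics/ and viewed, and the job is handed in when it is done.

Besides the shell and the picture viewer there is one more tool, called after "Call:" in YAML: its name, and indented under it one key for each argument. apply_moves: Moves the arm, as the interface text tells. Its arguments: {"type":"object","properties":{"moves":{"type":"array"}},"required":["moves"]}

```bash
ls; mkdir -p pics; cat > h.py <<'E'
import numpy as np, cv2
from station import r
def K(n):
    p=r.camera_params(n); f=192/np.tan(np.radians(p['vertical_fov'])/2); return p,f
def grab(n,fn):
    im,d=r.grab_frame(n); cv2.imwrite('pics/'+fn+'.png',im); np.save('pics/'+fn+'.npy',d); return im,d
def cloud(n,d,s=None):
    p,f=K(n); v,u=np.mgrid[0:384,0:512].astype(float)
    x=(u-p['cx'])/f; y=(v-p['cy'])/f
    P=np.stack([x*d,-y*d,-d],-1)
    T=np.linalg.inv(p['camera_from_world'])
    return P@T[:3,:3].T+T[:3,3]
def ray(n,u,v,z):
    p,f=K(n); T=np.linalg.inv(p['camera_from_world'])
    D=T[:3,:3]@np.array([(u-p['cx'])/f,-(v-p['cy'])/f,-1]); o=T[:3,3]
    return o+D*(z-o[2])/D[2]
E
python3 - <<'E'
from h import *
s=r.get_state()
print({k:np.round(v,3) for k,v in s.items()})
for n in ['scene','top','wrist']:
    p=r.camera_params(n); print(n,{k:np.round(v,3) for k,v in p.items()})
    im,d=grab(n,n+'0')
print(r.tcp_to_tips)
E
```

```text
pics
{'time': np.float64(0.0), 'joints': array([ 1.048,  0.049,  0.098,  1.622, -0.   ,  1.443]), 'joint_velocities': array([-0.   , -0.001,  0.002,  0.   ,  0.   , -0.   ]), 'effort': array([ 0.0000e+00, -3.3878e+01,  3.2001e+01,  2.0000e-02, -0.0000e+00,
        0.0000e+00]), 'eef_pos': array([0.202, 0.484, 0.252]), 'orientation': array([[ 0.385,  0.923, -0.001],
       [ 0.923, -0.385, -0.002],
       [-0.002, -0.   , -1.   ]]), 'force': array([-1.041,  0.887, -0.043]), 'moment': array([-0.011, -0.003, -0.019]), 'grip_width': np.float64(0.085)}
scene {'vertical_fov': np.float64(55.649), 'cx': np.float64(256.145), 'cy': np.float64(192.709), 'camera_from_world': array([[ 0.687, -0.727,  0.021, -0.389],
       [ 0.325,  0.332,  0.885, -0.272],
       [-0.65 , -0.601,  0.464, -0.634],
       [ 0.   ,  0.   ,  0.   ,  1.   ]])}
top {'vertical_fov': np.float64(46.244), 'cx': np.float64(258.373), 'cy': np.float64(196.748), 'camera_from_world': array([[ 0.027, -1.   , -0.007, -0.034],
       [ 0.99 ,  0.026,  0.142, -0.545],
       [-0.141, -0.01 ,  0.99 , -1.304],
       [ 0.   ,  0.   ,  0.   ,  1.   ]])}
wrist {'vertical_fov': np.float64(65.706), 'cx': np.float64(252.931), 'cy': np.float64(186.271), 'T_tool_cam': array([[ 1.   ,  0.001,  0.   ,  0.001],
       [ 0.001, -0.955, -0.298, -0.075],
       [ 0.   ,  0.298, -0.955, -0.12 ],
       [ 0.   ,  0.   ,  0.   ,  1.   ]])}
0.022
```

View pics/top0.png

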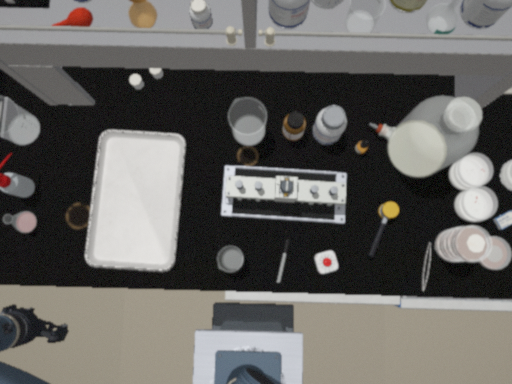

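View pics/scene0.png

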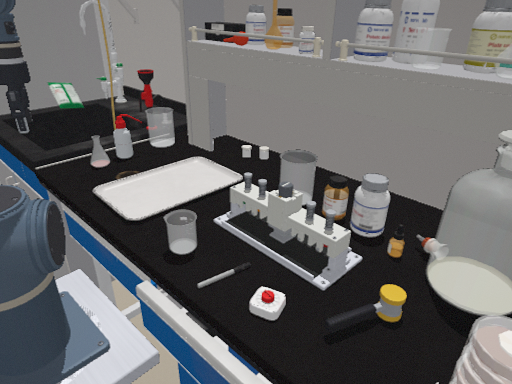

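View pics/wrist0.png

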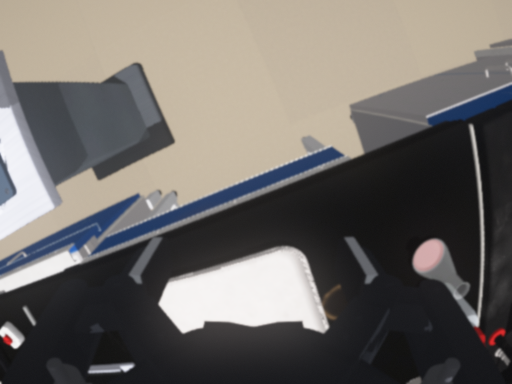

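The top view shows the stand at about (284,193), the tray at (137,200), the mallet head at (390,210) and the collar at (287,186). The beaker is at (231,260) and the marker at (283,260). Next I'll measure with depth.

```bash
python3 - <<'E'
from h import *
im=cv2.imread('pics/top0.png'); d=np.load('pics/top0.npy')
c=cv2.resize(im[150:290,210:420],None,fx=3.8,fy=3.8,interpolation=cv2.INTER_CUBIC); cv2.imwrite('pics/topc.png',c)
im2=cv2.imread('pics/scene0.png')
c=cv2.resize(im2[170:350,150:420],None,fx=2.9,fy=2.9,interpolation=cv2.INTER_CUBIC); cv2.imwrite('pics/scenec.png',c)
P=cloud('top',d)
for n,(u,v) in dict(tray=(137,200),trayrim=(137,134),collar=(287,184),head=(390,209),handle=(376,245),pinL=(240,186),bigbeaker=(248,125),small=(231,255),dropper=(361,148),marker=(283,262),shelf=(250,40),shelfedge=(250,62),table=(200,200)).items(): print(n,P[v,u].round(3))
E
```

```text
tray [0.531 0.352 0.002]
trayrim [0.736 0.363 0.014]
collar [ 0.565 -0.098  0.162]
head [ 0.517 -0.408  0.053]
handle [ 0.411 -0.369  0.038]
pinL [0.56  0.031 0.136]
bigbeaker [0.777 0.019 0.002]
small [0.371 0.058 0.003]
dropper [ 0.7   -0.325  0.046]
marker [ 0.355 -0.098  0.014]
shelf [0.832 0.003 0.445]
shelfedge [0.836 0.006 0.328]
table [ 0.537  0.16  -0.003]
```

View pics/topc.png

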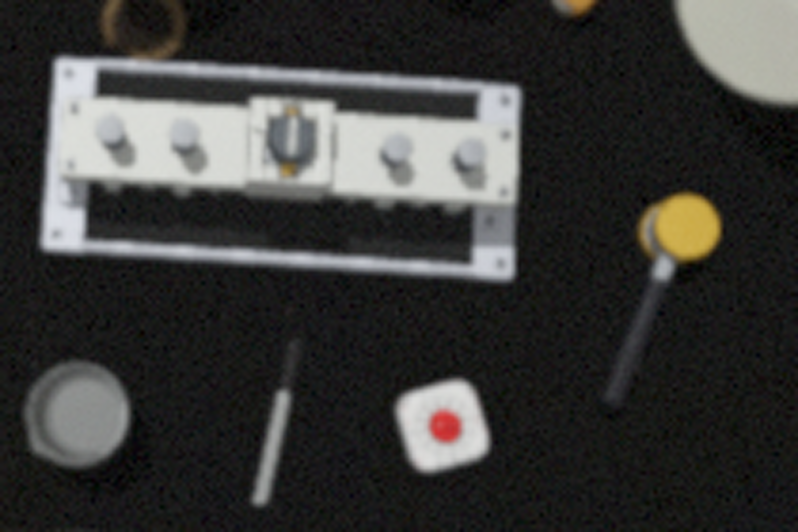

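View pics/scenec.png

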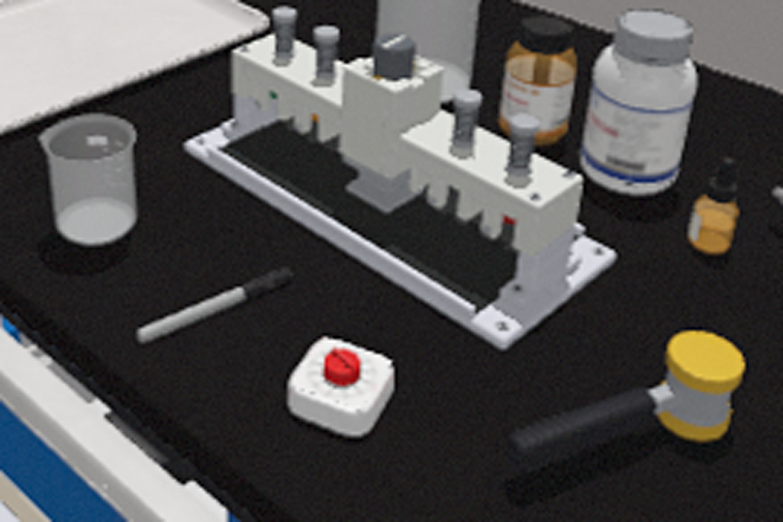

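```bash
python3 - <<'E'
from h import *
def c(x,y): return x/3.8+210-.37, y/3.8+150-.37
print('pins'); L=[]
for p in [(112,128),(185,132),(398,148),(469,153)]:
    q=ray('top',*c(*p),.142); L.append(q); print(q.round(4))
print('collar',ray('top',*c(291,136),.160).round(4))
print('corners')
Q=[ray('top',*c(*p),.019) for p in [(55,58),(521,86),(514,281),(41,250)]]
for q in Q: print(q.round(4))
print('cent',np.mean(Q,0).round(4),'pins mean',np.mean(L,0).round(4))
v=L[0]-L[3]; print('yaw from pins',np.arctan2(-v[0],v[1]),np.linalg.norm(v[:2]))
v=Q[0]+Q[3]-Q[1]-Q[2]; print('yaw c',np.arctan2(-v[0],v[1]))
im=cv2.imread('pics/top0.png');d=np.load('pics/top0.npy');P=cloud('top',d)
hsv=cv2.cvtColor(im,cv2.COLOR_BGR2HSV)
m=(cv2.inRange(hsv,(18,120,120),(35,255,255))); m[:, :350]=0; m[:,420:]=0; m[:190]=0;m[240:]=0
k=m>0; z=P[k]; print('mallet px',np.argwhere(k).mean(0)[::-1],len(z)); t=z[z[:,2]>.045]; print(t.mean(0),t.min(0),t.max(0))
# handle points
k=(P[...,2]>.025)&(P[...,2]<.045)&(P[...,0]>.36)&(P[...,0]<.5)&(P[...,1]<-.33)&(P[...,1]>-.43); z=P[k]; print('handle',len(z),z.mean(0))
u,s,vt=np.linalg.svd(z[:,:2]-z[:,:2].mean(0)); print(vt[0], z.min(0),z.max(0))
# tray
k=(im.min(2)>150)&(P[...,1]>.15)&(P[...,1]<.55)&(P[...,0]>.25)&(P[...,2]<.03); k=k.astype(np.uint8)
n,l,st,ce=cv2.connectedComponentsWithStats(k); i=1+st[1:,4].argmax(); pts=P[l==i][:,:2].astype(np.float32)
print(cv2.minAreaRect(pts),st[i])
E
```

```text
pins
[0.5668 0.0332 0.142 ]
[ 0.5652 -0.02    0.142 ]
[ 0.5574 -0.1748  0.142 ]
[ 0.5551 -0.2263  0.142 ]
collar [ 0.5612 -0.0962  0.16  ]
corners
[0.644  0.0877 0.019 ]
[ 0.6306 -0.2871  0.019 ]
[ 0.4737 -0.2814  0.019 ]
[0.4884 0.093  0.019 ]
cent [ 0.5592 -0.097   0.019 ] pins mean [ 0.5611 -0.097   0.142 ]
yaw from pins -0.04513391572997078 0.2597621828718275
yaw c -0.03756139024102282
mallet px [390.15151515 209.03896104] 231
[ 0.51682834 -0.40804213  0.05341923] [ 0.4934148  -0.43131806  0.04574206] [ 0.54097466 -0.38401089  0.05971359]
handle 276 [ 0.43553406 -0.37402447  0.03549458]
[-0.92379157  0.38289572] [ 0.37893028 -0.40653869  0.02503428] [ 0.4980735  -0.3447354   0.04451528]
((0.5358883738517761, 0.35680070519447327), (0.27601686120033264, 0.42243173718452454), 87.34600830078125) [   85   130   100   141 11796]
```

```bash
cat >> h.py <<'E'
from scipy.spatial.transform import Rotation as Ro
def Rdown(yaw):  # tool x at yaw, z down
    c,s=np.cos(yaw),np.sin(yaw); return np.array([[c,s,0],[s,-c,0],[0,0,-1.]])
def rel(pos,yaw=None,Rt=None):
    s=r.get_state(); R=s['orientation']; 
    if Rt is None: Rt=Rdown(yaw)
    rv=Ro.from_matrix(R.T@Rt).as_rotvec(); t=R.T@(np.array(pos)-s['eef_pos'])
    print('turn',rv.round(4),'shift',t.round(4),'dist',np.linalg.norm(t).round(3),'ang',np.linalg.norm(rv).round(3))
    return rv,t
def st():
    s=r.get_state(); R=s['orientation']
    print('t',round(float(s['time']),2),'pos',s['eef_pos'].round(4),'yaw',round(float(np.arctan2(R[1,0],R[0,0])),4),'z',R[:,2].round(4),'F',s['force'].round(2),'M',s['moment'].round(2),'w',round(float(s['grip_width']),4),'q',s['joints'].round(3)); return s
def wcloud(d,s):
    p,f=K('wrist'); v,u=np.mgrid[0:384,0:512].astype(float)
    a=u-p['cx'];b=v-p['cy'];rr=np.hypot(a,b)+1e-9; th=rr/f
    k=np.tan(th)/rr
    C=np.stack([a*k*d,-b*k*d,-d],-1); T=p['T_tool_cam']; Q=C@T[:3,:3].T+T[:3,3]
    return Q@s['orientation'].T+s['eef_pos']
def wray(u,v,z,s):
    p,f=K('wrist'); a=u-p['cx'];b=v-p['cy'];rr=np.hypot(a,b)+1e-9; th=rr/f
    D=np.array([a/rr*np.sin(th),-b/rr*np.sin(th),-np.cos(th)]); T=p['T_tool_cam']
    D=s['orientation']@(T[:3,:3]@D); o=s['orientation']@T[:3,3]+s['eef_pos']
    return o+D*(z-o[2])/D[2]
E
python3 - <<'E'
from h import *
st(); rel([.5605,-.0965,.27],1.531)
E
```

```text
t 0.15 pos [0.2017 0.4842 0.2523] yaw 1.176 z [-0.001  -0.0017 -1.    ] F [-0.21  0.81 -0.65] M [ 0.03 -0.01 -0.02] w 0.0855 q [1.048 0.049 0.098 1.622 0.    1.443]
turn [-0.0006  0.0018 -0.355 ] shift [-0.3981  0.5545 -0.017 ] dist 0.683 ang 0.355
```

Call:
apply_moves:
  moves:
    - [0,0,-0.03,-0.033,0.046,-0.002,0.085]
    - [0,0,-0.06,-0.066,0.092,-0.003,0.085]
    - [0,0,-0.09,-0.1,0.139,-0.004,0.085]
    - [0,0,-0.12,-0.133,0.185,-0.006,0.085]
    - [0,0,-0.15,-0.166,0.231,-0.008,0.085]
    - [0,0,-0.18,-0.199,0.277,-0.009,0.085]
    - [0,0,-0.21,-0.232,0.323,-0.01,0.085]
    - [0,0,-0.24,-0.265,0.37,-0.012,0.085]
    - [0,0,-0.27,-0.298,0.416,-0.013,0.085]
    - [0,0,-0.3,-0.332,0.462,-0.015,0.085]
    - [0,0,-0.33,-0.365,0.508,-0.016,0.085]
    - [0,0,-0.355,-0.398,0.5545,-0.017,0.085]

```text
time: 1.35
eef_pos: [0.5174, -0.0279, 0.2679]
orientation: [[0.039, 0.999, -0.001], [0.999, -0.039, -0.001], [-0.001, -0.001, -1.0]]
force: [1.1, 0.2, 0.7]
grip_width: 0.0853
```

```bash
python3 - <<'E'
from h import *
s=st(); im,d=grab('wrist','w1'); s=st()
rel([.5605,-.0965,.27],1.531)
cv2.imwrite('pics/w1b.png',cv2.resize(im,None,fx=1.55,fy=1.55,interpolation=cv2.INTER_CUBIC))
E
```

```text
t 1.35 pos [ 0.5174 -0.0279  0.2679] yaw 1.5316 z [-0.0011 -0.0013 -1.    ] F [1.11 0.25 0.68] M [ 0.02 -0.04  0.03] w 0.0853 q [-1.830e-01  3.500e-02  1.150e-01  1.652e+00 -1.000e-03 -1.430e-01]
t 1.4 pos [ 0.5212 -0.0347  0.2662] yaw 1.5262 z [ 0.001  -0.0079 -1.    ] F [ 5.85 -5.42 -1.17] M [-0.32 -0.4   0.03] w 0.0849 q [-0.191  0.043  0.12   1.645 -0.008 -0.146]
turn [ 0.0013  0.0079 -0.0048] shift [-0.06    0.042  -0.0033] dist 0.073 ang 0.009
```

View pics/w1b.png

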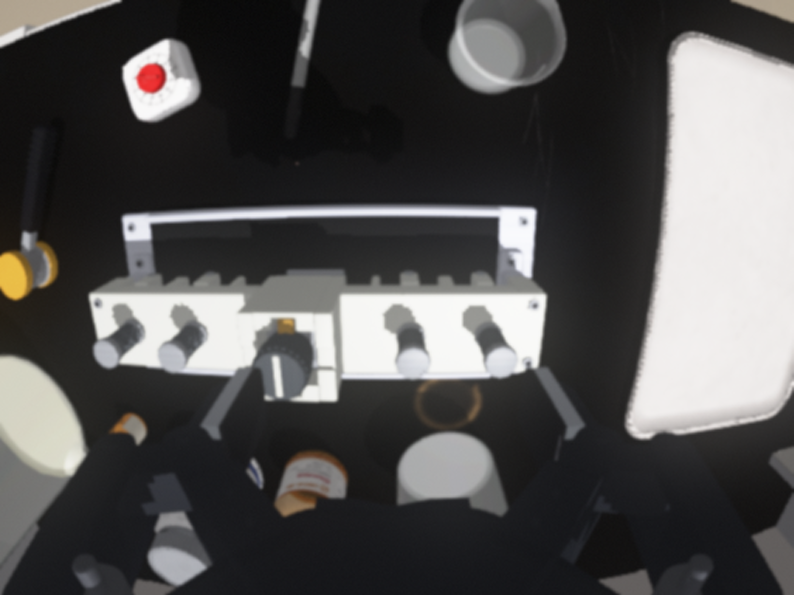

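The wrist view shows the collar with its white line at about (280,375), and the pin heads at (107,352), (177,355), (411,360) and (497,360). The arm was still settling, so I'll finish the move.

Call:
apply_moves:
  moves:
    - [0,0.004,0,-0.03,0.0,-0.0033,0.055]
    - [0,0.008,0,-0.06,0.0,-0.0033,0.055]
    - [0,0.008,-0.005,-0.06,0.0,-0.0033,0.055]
    - [0,0.008,-0.005,-0.06,0.0,-0.0033,0.055]
    - [0,0.008,-0.005,-0.06,0.0,-0.0033,0.055]
    - [0,0.008,-0.005,-0.06,0.0,-0.0033,0.055]

```text
time: 2.0
eef_pos: [0.5184, -0.0934, 0.27]
orientation: [[0.038, 0.999, 0.001], [0.999, -0.038, 0.0], [0.0, 0.001, -1.0]]
force: [-0.6, 1.0, 0.5]
grip_width: 0.0552
```

```bash
python3 - <<'E'
from h import *
s=st(); im,d=grab('wrist','w2'); s=st()
cv2.imwrite('pics/w2b.png',cv2.resize(im[150:290,130:330],None,fx=4,fy=4,interpolation=cv2.INTER_CUBIC))
P=wcloud(d,s)
k=(abs(P[...,2]-.142)<.006)&(P[...,0]>.5)&(P[...,0]<.62)&(P[...,1]>-.28)&(P[...,1]<.09)
n,l,a,c=cv2.connectedComponentsWithStats(k.astype(np.uint8))
for i in range(1,n):
    if a[i,4]>30: q=P[l==i]; print(c[i].round(1),a[i],q.mean(0).round(4),wray(*c[i],.142,s).round(4))
k=(P[...,2]>.152)&(P[...,2]<.17)&(abs(P[...,0]-.56)<.05)&(abs(P[...,1]+.097)<.05)
q=P[k]; print('collar',k.sum(),q.mean(0),q.min(0),q.max(0), np.argwhere(k).mean(0))
E
```

```text
t 2.0 pos [ 0.5184 -0.0934  0.27  ] yaw 1.5329 z [ 1.3e-03  4.0e-04 -1.0e+00] F [-0.56  0.97  0.52] M [ 0.    0.03 -0.02] w 0.0552 q [-3.060e-01  5.600e-02  1.410e-01  1.655e+00  1.000e-03 -2.680e-01]
t 2.05 pos [ 0.5185 -0.0934  0.2701] yaw 1.533 z [ 1.4e-03  3.0e-04 -1.0e+00] F [ 0.01 -0.16 -0.71] M [-0.03  0.05  0.  ] w 0.0551 q [-3.060e-01  5.600e-02  1.410e-01  1.655e+00  1.000e-03 -2.680e-01]
[252.6 217.1] [235 212  36  17 149] [ 0.5495 -0.0945  0.1429] [ 0.5499 -0.0945  0.142 ]
[120.6 225.8] [111 216  21  21 335] [ 0.5571 -0.2258  0.1405] [ 0.5563 -0.2249  0.142 ]
[170.8 227.5] [160 217  23  22 372] [ 0.5591 -0.1725  0.1405] [ 0.5584 -0.172   0.142 ]
[333.8 227.5] [323 217  22  22 370] [ 0.565  -0.0179  0.1405] [ 0.5642 -0.0184  0.142 ]
[384.1 225.9] [374 216  21  21 330] [0.5673 0.0353 0.1404] [0.5664 0.0344 0.142 ]
collar 1122 [ 0.56125672 -0.09521944  0.15838138] [ 0.54556867 -0.11231955  0.15201433] [ 0.58055185 -0.07857345  0.16074375] [236.45008913 252.18360071]
```

View pics/w2b.png

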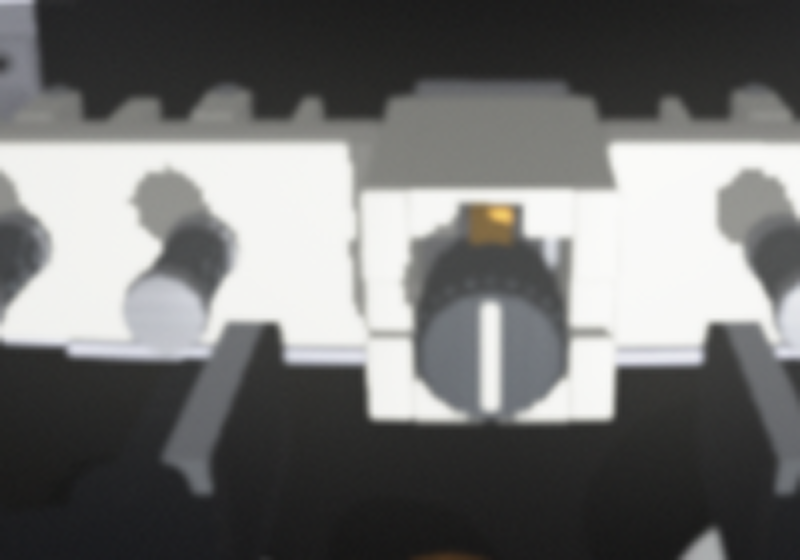

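```bash
python3 - <<'E'
from h import *
rel([.5615,-.096,.16],1.532)
E
```

```text
turn [ 0.0014 -0.0004  0.001 ] shift [-0.001   0.0429  0.1101] dist 0.118 ang 0.002
```

Call:
apply_moves:
  moves:
    - [0,0,0.001,-0.001,0.022,0.02,0.055]
    - [0,0,0.001,-0.001,0.043,0.03,0.055]
    - [0,0,0.001,-0.001,0.043,0.055,0.055]
    - [0,0,0.001,-0.001,0.043,0.08,0.055]
    - [0,0,0.001,-0.001,0.043,0.1,0.055]
    - [0,0,0.001,-0.001,0.043,0.11,0.055]
    - [0,0,0.001,-0.001,0.043,0.11,0.055]
    - [0,0,0.001,-0.001,0.043,0.11,0.055]
    - [0,0,0.001,-0.001,0.043,0.11,0.055]

```text
time: 2.95
eef_pos: [0.5625, -0.0961, 0.162]
orientation: [[0.039, 0.999, 0.004], [0.999, -0.039, -0.001], [-0.0, 0.004, -1.0]]
force: [-0.4, -0.6, 1.1]
grip_width: 0.055
```

```bash
python3 - <<'E'
from h import *
s=st();im,d=grab('scene','s1');cv2.imwrite('pics/s1b.png',cv2.resize(im[120:300,180:400],None,fx=3.3,fy=3.3,interpolation=cv2.INTER_CUBIC))
E
```

```text
t 2.95 pos [ 0.5625 -0.0961  0.162 ] yaw 1.5322 z [ 4.4e-03 -6.0e-04 -1.0e+00] F [-0.37 -0.58  1.06] M [-0.03  0.04  0.04] w 0.055 q [-2.870e-01  1.600e-01  3.900e-02  1.445e+00  1.000e-03 -2.480e-01]
```

View pics/s1b.png

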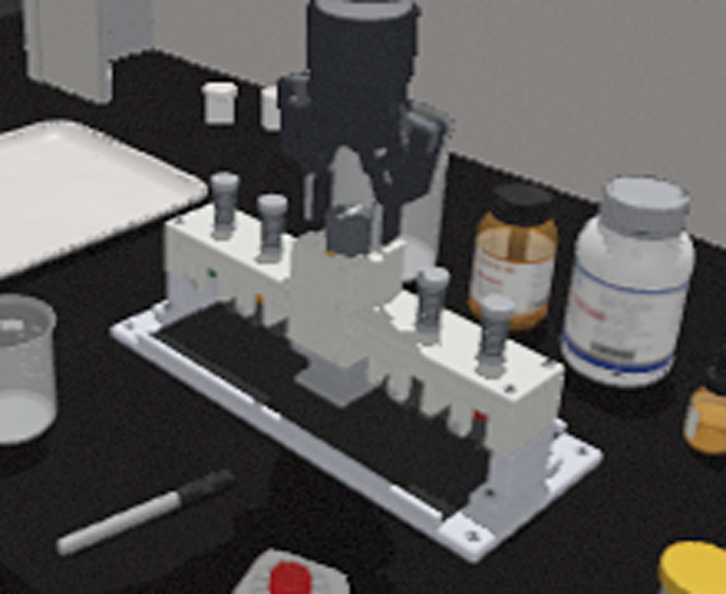

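The fingers straddle the collar. Windows show green in pocket 4, amber in pocket 3 and red in pocket 1. Pocket 2 looks empty. Closing the gripper.

Call:
apply_moves:
  moves:
    - [0,0,0,0,0,0.001,0.03]
    - [0,0,0,0,0,0.001,0.02]
    - [0,0,0,0,0,0.001,0.02]
    - [0,0,0,0,0,0.001,0.02]
    - [0,0,0,0,0,0.001,0.02]

```text
time: 3.5
eef_pos: [0.5634, -0.0958, 0.1627]
orientation: [[0.038, 0.999, 0.007], [0.999, -0.038, -0.0], [0.0, 0.007, -1.0]]
force: [-0.6, 2.5, 4.3]
grip_width: 0.0319
```

Call:
apply_moves:
  moves:
    - [0,0,0,0,0,-0.005,0.02]
    - [0,0,0,0,0,-0.01,0.02]
    - [0,0,0,0,0,-0.014,0.02]
    - [0,0,0,0,0,-0.014,0.02]
    - [0,0,0,0,0,-0.014,0.02]

```text
time: 4.0
eef_pos: [0.5632, -0.0958, 0.1752]
orientation: [[0.038, 0.999, 0.006], [0.999, -0.038, 0.0], [0.001, 0.006, -1.0]]
force: [5.4, -0.2, -11.4]
grip_width: 0.0317
```

```bash
python3 - <<'E'
from h import *
s=st();im,d=grab('scene','s2');cv2.imwrite('pics/s2b.png',cv2.resize(im[140:240,210:340],None,fx=5.5,fy=5.5,interpolation=cv2.INTER_CUBIC))
E
```

```text
t 4.0 pos [ 0.5632 -0.0958  0.1752] yaw 1.5324 z [ 6.1e-03  4.0e-04 -1.0e+00] F [  5.38  -0.19 -11.4 ] M [-0.04 -1.07  0.  ] w 0.0317 q [-0.287  0.158  0.063  1.47   0.002 -0.248]
```

View pics/s2b.png

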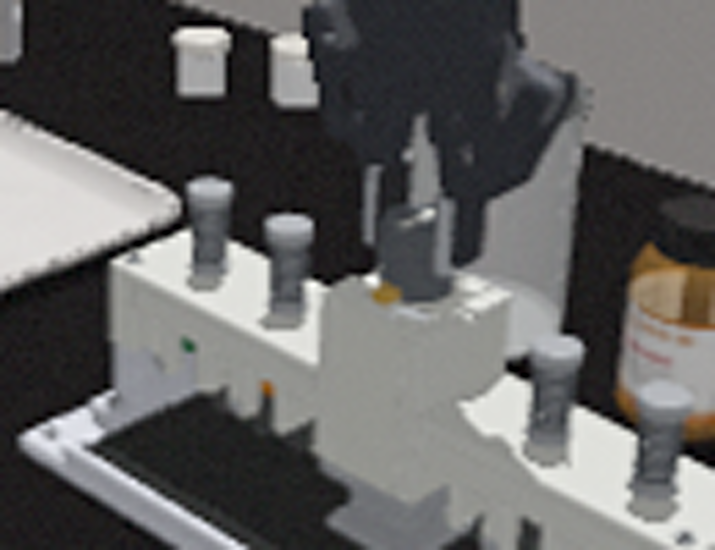

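Call:
apply_moves:
  moves:
    - [0,0,-0.13,0,0,-0.0015,0.02]
    - [0,0,-0.26,0,0,-0.0015,0.02]
    - [0,0,-0.39,0,0,-0.0015,0.02]
    - [0,0,-0.52,0,0,-0.0015,0.02]

```text
time: 4.45
eef_pos: [0.5631, -0.0953, 0.1755]
orientation: [[-0.468, 0.884, 0.005], [0.884, 0.468, 0.002], [-0.001, 0.005, -1.0]]
force: [5.7, 1.3, -12.0]
grip_width: 0.0317
```

Call:
apply_moves:
  moves:
    - [0,0,-0.13,0,0,-0.001,0.02]
    - [0,0,-0.26,0,0,-0.001,0.02]
    - [0,0,-0.39,0,0,-0.001,0.02]
    - [0,0,-0.52,0,0,-0.001,0.02]
    - [0,0,-0.65,0,0,-0.001,0.02]
    - [0,0,-0.78,0,0,-0.001,0.02]
    - [0,0,-0.91,0,0,-0.001,0.02]
    - [0,0,-1.045,0,0,-0.001,0.02]
    - [0,0,-1.045,0,0,-0.001,0.02]
    - [0,0,-1.045,0,0,-0.001,0.02]

```text
time: 5.45
eef_pos: [0.5624, -0.0947, 0.1753]
orientation: [[-0.999, 0.041, 0.003], [0.041, 0.999, 0.003], [-0.003, 0.004, -1.0]]
force: [3.0, 1.5, -11.5]
grip_width: 0.0318
```

```bash
python3 - <<'E'
from h import *
s=st();im,d=grab('scene','s3');cv2.imwrite('pics/s3b.png',cv2.resize(im[140:240,210:340],None,fx=5.5,fy=5.5,interpolation=cv2.INTER_CUBIC))
E
```

```text
t 5.45 pos [ 0.5624 -0.0947  0.1753] yaw 3.1003 z [ 0.0028  0.0035 -1.    ] F [  3.01   1.48 -11.54] M [ 0.39 -0.66 -0.01] w 0.0318 q [-0.287  0.16   0.065  1.474  0.004 -1.816]
```

View pics/s3b.png

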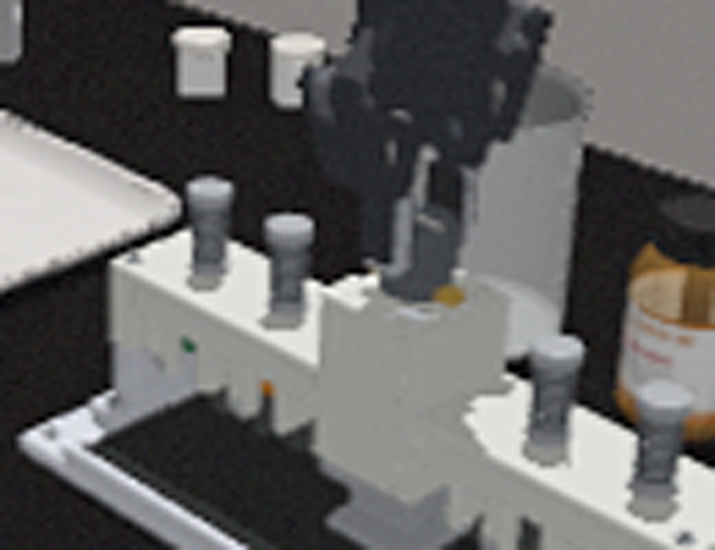

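The collar has turned and a brass dog shows along the stand's y. Next: lower it and release.

Call:
apply_moves:
  moves:
    - [0,0,0,0,0,0.004,0.02]
    - [0,0,0,0,0,0.007,0.02]
    - [0,0,0,0,0,0.007,0.02]
    - [0,0,0,0,0,0.005,0.06]
    - [0,0,0,0,0,0.0,0.06]
    - [0,0,0,0,0,-0.02,0.06]
    - [0,0,0,0,0,-0.05,0.06]
    - [0,0,0,0,0,-0.09,0.06]
    - [0,0,0,0,0,-0.1,0.06]
    - [0,0,0,0,0,-0.1,0.06]

```text
time: 6.5
eef_pos: [0.5636, -0.0959, 0.2806]
orientation: [[-0.999, 0.041, 0.011], [0.041, 0.999, 0.0], [-0.011, 0.001, -1.0]]
force: [0.5, 0.7, -0.5]
grip_width: 0.06
```

```bash
python3 - <<'E'
from h import *
s=st();im,d=grab('scene','s4');cv2.imwrite('pics/s4b.png',cv2.resize(im[140:240,210:340],None,fx=5.5,fy=5.5,interpolation=cv2.INTER_CUBIC))
s=st();im,d=grab('wrist','w4');cv2.imwrite('pics/w4b.png',cv2.resize(im,None,fx=1.5,fy=1.5,interpolation=cv2.INTER_CUBIC))
P=wcloud(d,s)
k=(P[...,2]>.155)&(P[...,2]<.18)&(abs(P[...,0]-.56)<.05)&(abs(P[...,1]+.097)<.05)
q=P[k]; print('collar',k.sum(),q.mean(0),np.percentile(q[:,2],[10,50,90]))
E
```

```text
t 6.5 pos [ 0.5636 -0.0959  0.2806] yaw 3.1003 z [ 1.130e-02  1.000e-04 -9.999e-01] F [ 0.47  0.71 -0.48] M [ 0.01 -0.02 -0.02] w 0.06 q [-0.288  0.169  0.285  1.676  0.003 -1.817]
t 6.55 pos [ 0.5628 -0.0956  0.2779] yaw 3.1004 z [ 0.0072  0.0015 -1.    ] F [ 0.55 -0.02 -0.04] M [-0.   -0.03 -0.03] w 0.06 q [-0.288  0.17   0.281  1.675  0.003 -1.817]
collar 1338 [ 0.56353951 -0.096751    0.16339353] [0.16164771 0.16381587 0.16477449]
```

View pics/s4b.png

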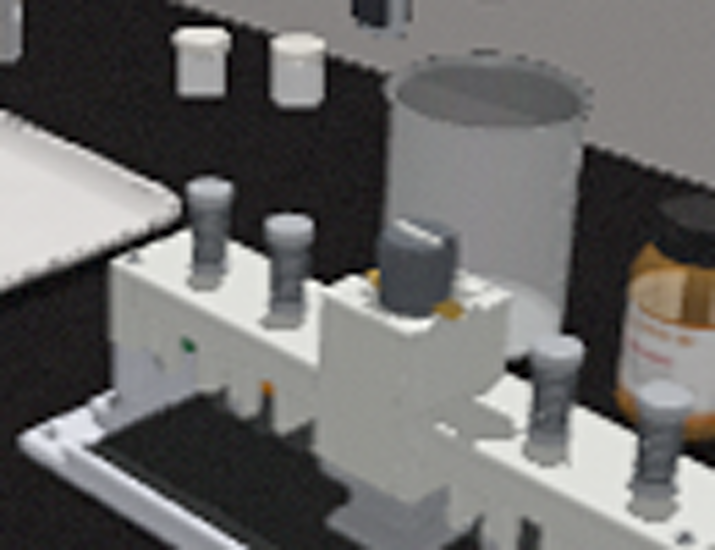

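View pics/w4b.png

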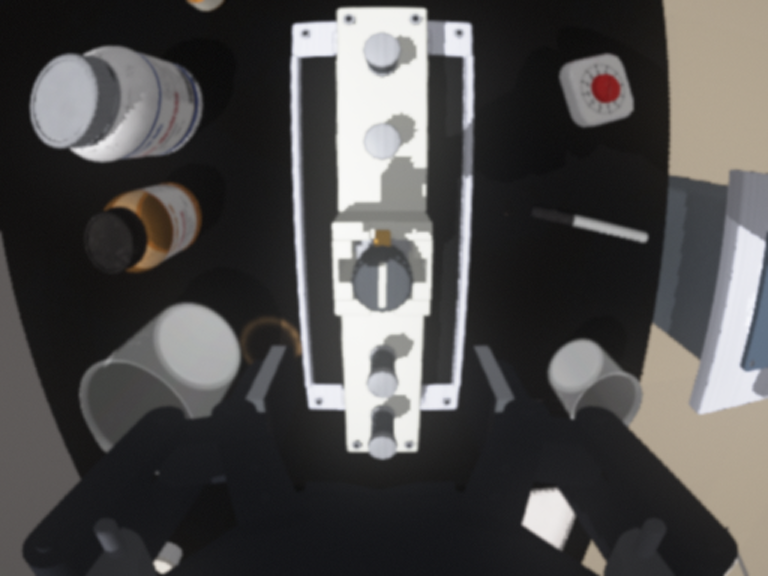

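The collar's line lies along the stand's y and its top is at 0.164, so it is locked. Next, the mallet.

```bash
python3 - <<'E'
from h import *
rel([.48,-.393,.22],1.178)
E
```

```text
turn [ 5.4000e-03 -2.0000e-04  1.9225e+00] shift [ 0.07   -0.301   0.0548] dist 0.314 ang 1.923
```

Call:
apply_moves:
  moves:
    - [0,0,0.13,0.006,-0.025,0.004,0.075]
    - [0,0,0.27,0.012,-0.05,0.008,0.075]
    - [0,0,0.4,0.018,-0.076,0.012,0.075]
    - [0,0,0.53,0.024,-0.1,0.016,0.075]
    - [0,0,0.66,0.03,-0.13,0.02,0.075]
    - [0,0,0.8,0.036,-0.155,0.025,0.075]
    - [0,0,0.93,0.042,-0.18,0.03,0.075]
    - [0,0,1.06,0.048,-0.205,0.035,0.075]
    - [0,0,1.2,0.054,-0.23,0.04,0.075]
    - [0,0,1.33,0.06,-0.255,0.045,0.075]
    - [0,0,1.46,0.065,-0.28,0.05,0.075]
    - [0,0,1.6,0.07,-0.3,0.055,0.075]

```text
time: 7.8
eef_pos: [0.4786, -0.3926, 0.2168]
orientation: [[0.077, 0.997, 0.0], [0.997, -0.077, 0.006], [0.006, -0.0, -1.0]]
force: [0.3, 0.2, -0.3]
grip_width: 0.0749
```

```bash
python3 - <<'E'
from h import *
st();rel([.48,-.393,.22],1.178)
E
```

```text
t 7.8 pos [ 0.4786 -0.3926  0.2168] yaw 1.4941 z [ 3.0e-04  5.5e-03 -1.0e+00] F [ 0.3   0.23 -0.27] M [ 0.02  0.03 -0.04] w 0.0749 q [-0.797  0.296  0.307  1.586  0.004 -0.721]
turn [-0.001  -0.0054  0.316 ] shift [-0.0003  0.0015 -0.0032] dist 0.004 ang 0.316
```

Call:
apply_moves:
  moves:
    - [0,0,0.12,0,0,0,0.075]
    - [0,0,0.24,0,0,0,0.075]
    - [0,0,0.316,0,0.001,-0.003,0.075]
    - [0,-0.005,0.316,0,0.001,-0.003,0.075]
    - [0,-0.005,0.316,0,0.001,-0.003,0.075]
    - [0,-0.005,0.316,0,0.001,-0.003,0.075]

```text
time: 8.4
eef_pos: [0.4792, -0.3922, 0.2188]
orientation: [[0.382, 0.924, -0.002], [0.924, -0.382, 0.002], [0.001, -0.003, -1.0]]
force: [0.3, -0.4, -0.2]
grip_width: 0.0752
```

```bash
python3 - <<'E'
from h import *
s=st();im,d=grab('wrist','w5');cv2.imwrite('pics/w5b.png',cv2.resize(im,None,fx=1.5,fy=1.5,interpolation=cv2.INTER_CUBIC))
P=wcloud(d,s)
hsv=cv2.cvtColor(im,cv2.COLOR_BGR2HSV)
m=cv2.inRange(hsv,(18,120,100),(35,255,255))>0
k=m&(P[...,2]>.048)&(P[...,2]<.062)&(abs(P[...,0]-.51)<.08)&(abs(P[...,1]+.4)<.08)
q=P[k]; print(k.sum(),q.mean(0),q.min(0),q.max(0))
(c,rad)=cv2.minEnclosingCircle(q[:,:2].astype(np.float32)); print(c,rad)
k=(P[...,2]>.025)&(P[...,2]<.046)&(np.hypot(P[...,0]-.517,P[...,1]+.408)>.04)&(np.hypot(P[...,0]-.517,P[...,1]+.408)<.17)&(P[...,0]<.5)
q=P[k]; print(k.sum(),q.mean(0)); u,sv,vt=np.linalg.svd(q[:,:2]-q[:,:2].mean(0)); print(vt[0],np.arctan2(*vt[0][::-1]),sv)
E
```

```text
t 8.4 pos [ 0.4792 -0.3922  0.2188] yaw 1.1793 z [-0.0021  0.0017 -1.    ] F [ 0.3  -0.44 -0.22] M [-0.    0.01  0.02] w 0.0752 q [-0.794  0.296  0.311  1.589 -0.    -0.403]
1514 [ 0.5166085 -0.4066831  0.0528833] [ 0.49441146 -0.43034417  0.0480606 ] [ 0.54114058 -0.38380417  0.05526888]
(0.5176869630813599, -0.40741369128227234) 0.023930003866553307
1956 [ 0.43035293 -0.38987515  0.03604263]
[ 0.17811482 -0.98400971] -1.3917260281204087 [2.59431756 1.12557347]
```

View pics/w5b.png

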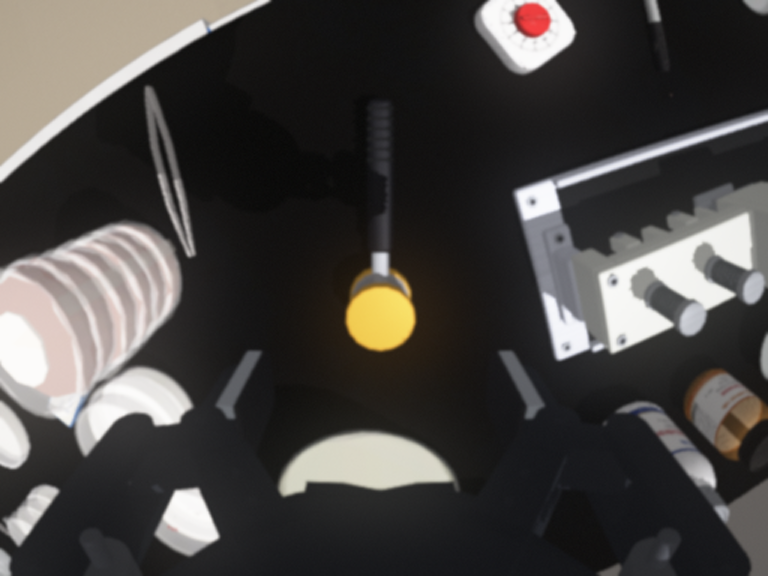

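The mallet head is at (380,318) between the fingers, with the handle straight up the picture. Descending onto it.

```bash
python3 - <<'E'
from h import *
rel([.5172,-.407,.048],1.179)
E
```

```text
turn [-0.0021 -0.0006  0.0001] shift [0.0008 0.0409 0.171 ] dist 0.176 ang 0.002
```

Call:
apply_moves:
  moves:
    - [0,0,0,0.001,0.02,0.03,0.075]
    - [0,0,0,0.001,0.041,0.06,0.075]
    - [0,0,0,0.001,0.041,0.1,0.075]
    - [0,0,0,0.001,0.041,0.13,0.075]
    - [0,0,0,0.001,0.041,0.155,0.075]
    - [0,0,0,0.001,0.041,0.171,0.075]
    - [0,0,0,0.001,0.041,0.171,0.075]
    - [0,0,0,0.001,0.041,0.171,0.075]

```text
time: 9.25
eef_pos: [0.5176, -0.4071, 0.0487]
orientation: [[0.382, 0.924, -0.001], [0.924, -0.382, 0.001], [0.0, -0.001, -1.0]]
force: [0.3, -0.5, 0.7]
grip_width: 0.0747
```

```bash
python3 - <<'E'
from h import *
s=st();rel([.5172,-.407,.048],1.179);im,d=grab('scene','s5');cv2.imwrite('pics/s5b.png',cv2.resize(im[200:384,280:512],None,fx=3.2,fy=3.2,interpolation=cv2.INTER_CUBIC))
E
```

```text
t 9.25 pos [ 0.5176 -0.4071  0.0487] yaw 1.1793 z [-1.2e-03  9.0e-04 -1.0e+00] F [ 0.34 -0.55  0.69] M [-0.02 -0.03  0.03] w 0.0747 q [-0.768  0.441  0.157  1.288 -0.    -0.377]
turn [-0.0014 -0.0003  0.0003] shift [-0.0001 -0.0004  0.0007] dist 0.001 ang 0.002
```

View pics/s5b.png

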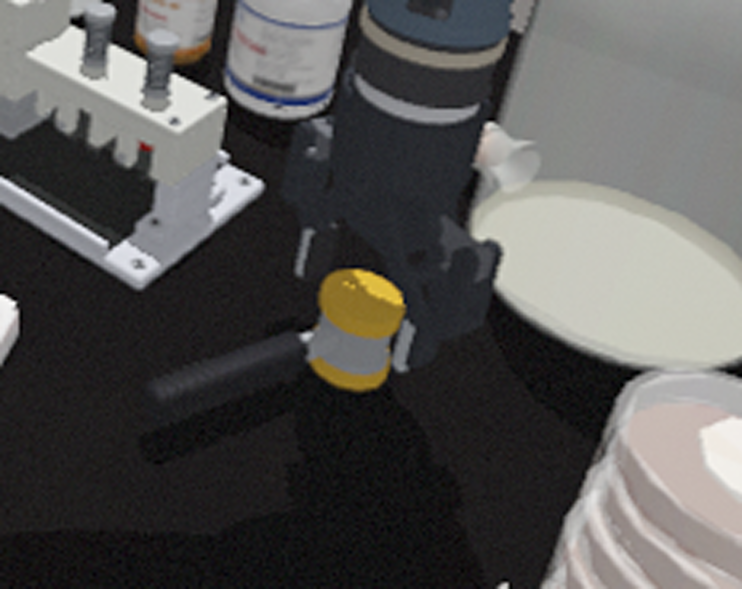

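Call:
apply_moves:
  moves:
    - [0,0,0,0,0,-0.004,0.06]
    - [0,0,0,0,0,-0.004,0.04]
    - [0,0,0,0,0,-0.004,0.03]
    - [0,0,0,0,0,-0.004,0.03]
    - [0,0,0,0,0,-0.004,0.03]
    - [0,0,0,0,0,-0.004,0.03]
    - [0,0,0,0,0,-0.004,0.03]

```text
time: 10.0
eef_pos: [0.5202, -0.4093, 0.0578]
orientation: [[0.382, 0.924, 0.006], [0.924, -0.382, -0.005], [-0.002, 0.007, -1.0]]
force: [0.6, -1.2, 7.0]
grip_width: 0.0459
```

```bash
python3 - <<'E'
from h import *
s=st()
# pins (stand frame)
yaw=-.039;c=np.array([.562,-.0958])
for i,y in enumerate([-.132,-.078,.078,.132]): print(i+1,(c+y*np.array([-np.sin(yaw),np.cos(yaw)])).round(4))
rel([s['eef_pos'][0],s['eef_pos'][1],.26],1.179)
E
```

```text
t 10.0 pos [ 0.5202 -0.4093  0.0578] yaw 1.1793 z [ 0.0058 -0.005  -1.    ] F [ 0.58 -1.21  7.  ] M [ 0.11 -0.13 -0.06] w 0.0459 q [-0.768  0.435  0.167  1.295  0.    -0.377]
1 [ 0.5569 -0.2277]
2 [ 0.559  -0.1737]
3 [ 0.565  -0.0179]
4 [0.5671 0.0361]
turn [0.0072 0.0024 0.0003] shift [-0.0005  0.0015 -0.2022] dist 0.202 ang 0.008
```

Call:
apply_moves:
  moves:
    - [0,0,0,0,0,-0.02,0.03]
    - [0.007,0,0,0,0,-0.06,0.03]
    - [0.007,0,0,0,0,-0.1,0.03]
    - [0.007,0,0,0,0,-0.15,0.03]
    - [0.007,0,0,0,0,-0.19,0.03]
    - [0.007,0,0,0,0,-0.202,0.03]
    - [0.007,0,0,0,0,-0.202,0.03]
    - [0.007,0,0,0,0,-0.202,0.03]

```text
time: 10.8
eef_pos: [0.5189, -0.4081, 0.2585]
orientation: [[0.382, 0.924, -0.002], [0.924, -0.382, -0.001], [-0.002, -0.001, -1.0]]
force: [-0.8, -0.0, -3.8]
grip_width: 0.0458
```

```bash
python3 - <<'E'
from h import *
s=st();im,d=grab('scene','s6');cv2.imwrite('pics/s6b.png',cv2.resize(im[100:330,230:512],None,fx=2.6,fy=2.6,interpolation=cv2.INTER_CUBIC))
rel([.5569+.002,-.2277,.26],1.532)
E
```

```text
t 10.8 pos [ 0.5189 -0.4081  0.2585] yaw 1.1793 z [-0.0019 -0.0012 -1.    ] F [-0.84 -0.04 -3.77] M [ 0.01 -0.07  0.  ] w 0.0458 q [-0.767  0.426  0.556  1.701 -0.002 -0.376]
turn [-3.700e-03  2.000e-04 -3.527e-01] shift [ 0.1819 -0.0313 -0.0029] dist 0.185 ang 0.353
```

View pics/s6b.png

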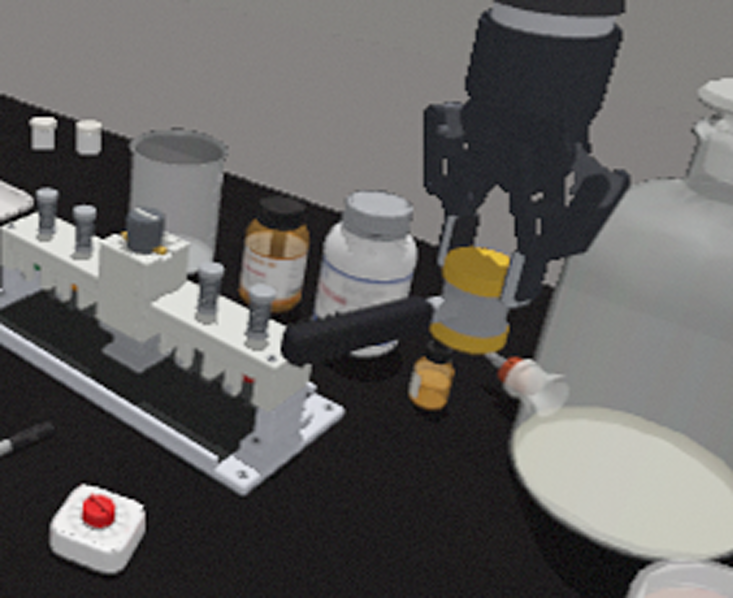

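The mallet is held level in the grip. Moving over pin 1.

Call:
apply_moves:
  moves:
    - [0,0,-0.07,0.036,-0.006,-0.003,0.03]
    - [0,0,-0.14,0.073,-0.012,-0.003,0.03]
    - [0,0,-0.21,0.11,-0.019,-0.003,0.03]
    - [0,0,-0.28,0.146,-0.025,-0.003,0.03]
    - [-0.003,0,-0.353,0.182,-0.031,-0.003,0.03]
    - [-0.003,0,-0.353,0.182,-0.031,-0.003,0.03]
    - [-0.003,0,-0.353,0.182,-0.031,-0.003,0.03]
    - [-0.003,0,-0.353,0.182,-0.031,0.03,0.03]
    - [-0.003,0,-0.353,0.182,-0.031,0.045,0.03]
    - [-0.003,0,-0.353,0.182,-0.031,0.045,0.03]

```text
time: 11.85
eef_pos: [0.5564, -0.2277, 0.2068]
orientation: [[0.04, 0.999, -0.009], [0.999, -0.04, 0.004], [0.004, -0.009, -1.0]]
force: [0.3, 0.1, -4.3]
grip_width: 0.046
```

```bash
python3 - <<'E'
from h import *
s=st();im,d=grab('scene','s7');cv2.imwrite('pics/s7b.png',cv2.resize(im[120:300,200:420],None,fx=3.3,fy=3.3,interpolation=cv2.INTER_CUBIC))
rel([.5569+.002,-.2277,.2],1.532)
E
```

```text
t 11.85 pos [ 0.5564 -0.2277  0.2068] yaw 1.5303 z [-0.0093  0.004  -0.9999] F [ 0.33  0.09 -4.33] M [ 0.05 -0.04  0.02] w 0.046 q [-4.990e-01  2.540e-01  2.360e-01  1.563e+00 -1.000e-03 -4.590e-01]
turn [-0.0063 -0.0021 -0.0015] shift [0.0004 0.0017 0.009 ] dist 0.009 ang 0.007
```

View pics/s7b.png

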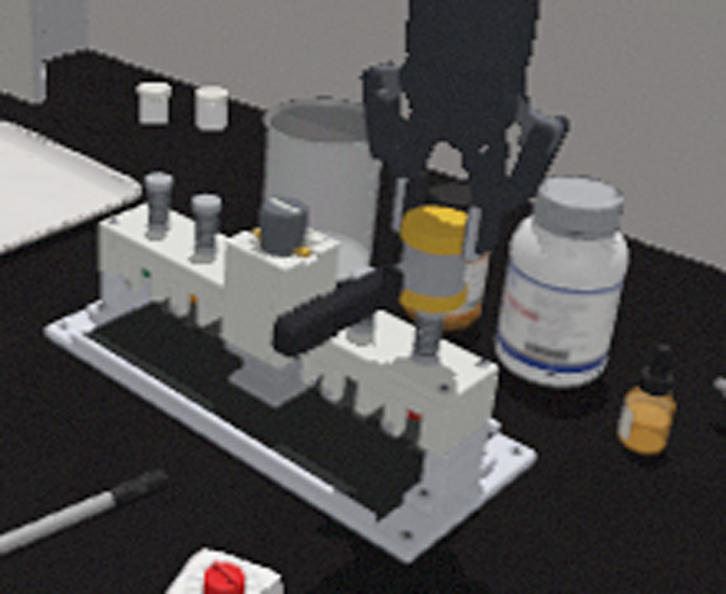

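The mallet sits centred over pin 1. Driving it down.

Call:
apply_moves:
  moves:
    - [-0.006,0,0,0,0.002,0.008,0.03]
    - [-0.006,0,0,0,0.002,0.018,0.03]
    - [-0.006,0,0,0,0.002,0.028,0.03]
    - [-0.006,0,0,0,0.002,0.036,0.03]
    - [-0.006,0,0,0,0.002,0.04,0.03]
    - [-0.006,0,0,0,0.002,0.042,0.03]

```text
time: 12.5
eef_pos: [0.5593, -0.2283, 0.1671]
orientation: [[0.04, 0.999, 0.001], [0.999, -0.04, 0.001], [0.002, 0.001, -1.0]]
force: [0.8, -2.1, 2.2]
grip_width: 0.0459
```

```bash
python3 - <<'E'
from h import *
s=st();im,d=grab('scene','s8');cv2.imwrite('pics/s8b.png',cv2.resize(im[120:300,200:420],None,fx=3.3,fy=3.3,interpolation=cv2.INTER_CUBIC))
E
```

```text
t 12.5 pos [ 0.5593 -0.2283  0.1671] yaw 1.5304 z [ 6.0e-04  1.5e-03 -1.0e+00] F [ 0.83 -2.13  2.16] M [-0.45 -0.23  0.04] w 0.0459 q [-0.499  0.252  0.155  1.474  0.002 -0.459]
```

View pics/s8b.png

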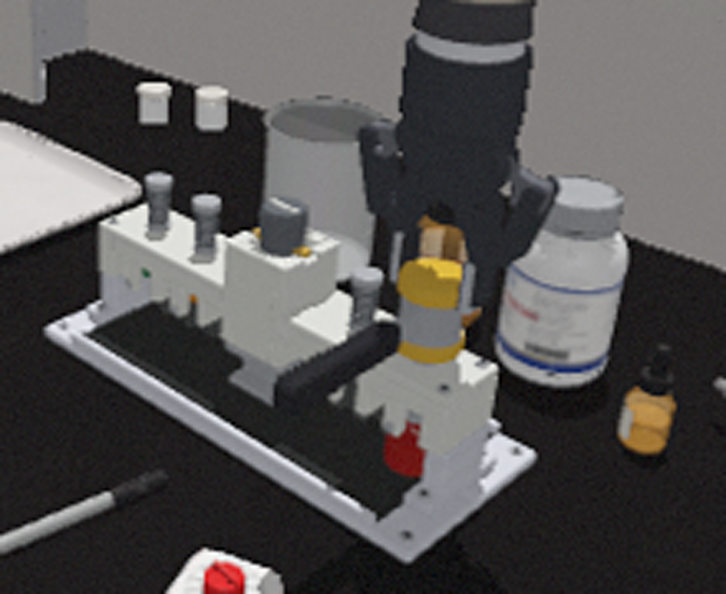

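Red is coming out below pocket 1. I'll press a little more, then raise.

Call:
apply_moves:
  moves:
    - [0,0,0,0,0,0.003,0.03]
    - [0,0,0,0,0,0.005,0.03]
    - [0,0,0,0,0,0.005,0.03]
    - [0,0,0,0,0,-0.02,0.03]
    - [0,0,0,0,0,-0.05,0.03]
    - [0,0,0,0,0,-0.06,0.03]
    - [0,0,0,0,0,-0.06,0.03]
    - [0,0,0,0,0,-0.06,0.03]

```text
time: 13.35
eef_pos: [0.5585, -0.2277, 0.2247]
orientation: [[0.04, 0.999, -0.003], [0.999, -0.04, 0.004], [0.004, -0.003, -1.0]]
force: [0.6, 0.6, -3.7]
grip_width: 0.046
```

```bash
python3 - <<'E'
from h import *
s=st();im,d=grab('scene','s9');cv2.imwrite('pics/s9b.png',cv2.resize(im[120:300,200:420],None,fx=3.3,fy=3.3,interpolation=cv2.INTER_CUBIC))
rel([.559+.001,-.1737,.225],1.532)
E
```

```text
t 13.35 pos [ 0.5585 -0.2277  0.2247] yaw 1.5307 z [-0.0028  0.0038 -1.    ] F [ 0.64  0.6  -3.7 ] M [-0.   -0.07  0.03] w 0.046 q [-0.499  0.254  0.273  1.593  0.002 -0.459]
turn [-0.004  -0.0042 -0.0014] shift [ 0.0539 -0.0004 -0.0007] dist 0.054 ang 0.006
```

View pics/s9b.png

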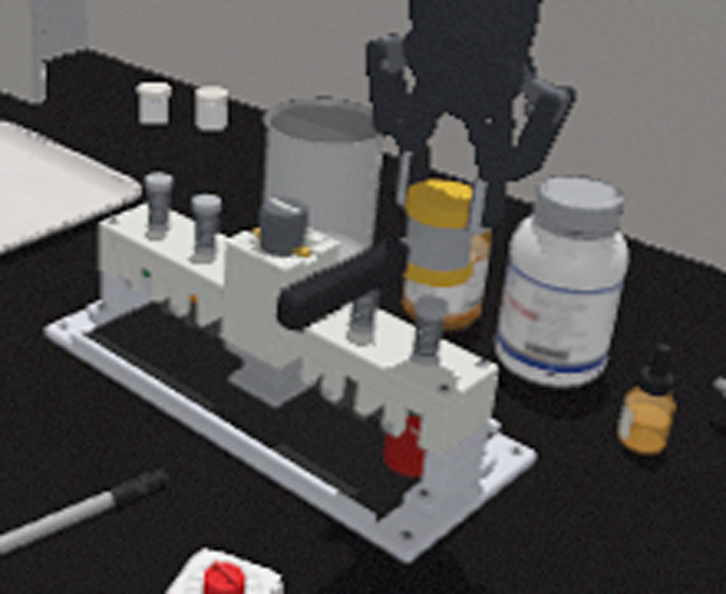

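```bash
python3 - <<'E'
from h import *
p,f=K('scene');T=p['camera_from_world']
cam=np.linalg.inv(T)[:3,3]
c=np.array([.5569,-.2277]);d=(cam[:2]-c);d/=np.linalg.norm(d)
for z in (.012,.027):
    for e in (0,):
        q=T@np.array([*(c+.02*d),z,1]); print(z,p['cx']-f*q[0]/q[2]*1, p['cy']+f*q[1]/q[2])
im=cv2.imread('pics/s9.png');hsv=cv2.cvtColor(im,cv2.COLOR_BGR2HSV)
m=(cv2.inRange(hsv,(0,150,60),(8,255,255))|cv2.inRange(hsv,(172,150,60),(180,255,255)));m[:, :300]=0;m[:, 350:]=0;m[280:]=0
a=np.argwhere(m>0);print(a.min(0),a.max(0),len(a))
E
```

```text
0.012 323.40411218672665 264.4386658925765
0.027 324.1050163344486 259.217475077413
[246 316] [264 327] 139
```

Red's lower edge is at row 264, which matches lying on the mat. I'll do pin 2 as well; it looks empty but checking is cheap.

Call:
apply_moves:
  moves:
    - [-0.004,-0.004,0,0.027,0,0,0.03]
    - [-0.004,-0.004,0,0.054,0,0,0.03]
    - [-0.004,-0.004,0,0.054,0,0.01,0.03]
    - [-0.004,-0.004,0,0.054,0,0.025,0.03]
    - [-0.004,-0.004,0,0.054,0,0.037,0.03]
    - [-0.004,-0.004,0,0.054,0,0.047,0.03]
    - [-0.004,-0.004,0,0.054,0,0.056,0.03]
    - [-0.004,-0.004,0,0.054,0,0.061,0.03]
    - [-0.004,-0.004,0,0.054,0,0.063,0.03]
    - [-0.004,-0.004,0,0.054,0,0.063,0.03]

```text
time: 14.4
eef_pos: [0.5606, -0.1731, 0.1656]
orientation: [[0.04, 0.999, 0.004], [0.999, -0.04, 0.0], [0.0, 0.004, -1.0]]
force: [-3.3, 4.5, 12.5]
grip_width: 0.0458
```

```bash
python3 - <<'E'
from h import *
s=st();im,d=grab('scene','s10');cv2.imwrite('pics/s10b.png',cv2.resize(im[120:300,200:420],None,fx=3.3,fy=3.3,interpolation=cv2.INTER_CUBIC))
E
```

```text
t 14.4 pos [ 0.5606 -0.1731  0.1656] yaw 1.5307 z [ 0.0037  0.     -1.    ] F [-3.32  4.49 12.52] M [1.12 0.86 0.  ] w 0.0458 q [-0.414  0.202  0.094  1.459  0.002 -0.374]
```

View pics/s10b.png

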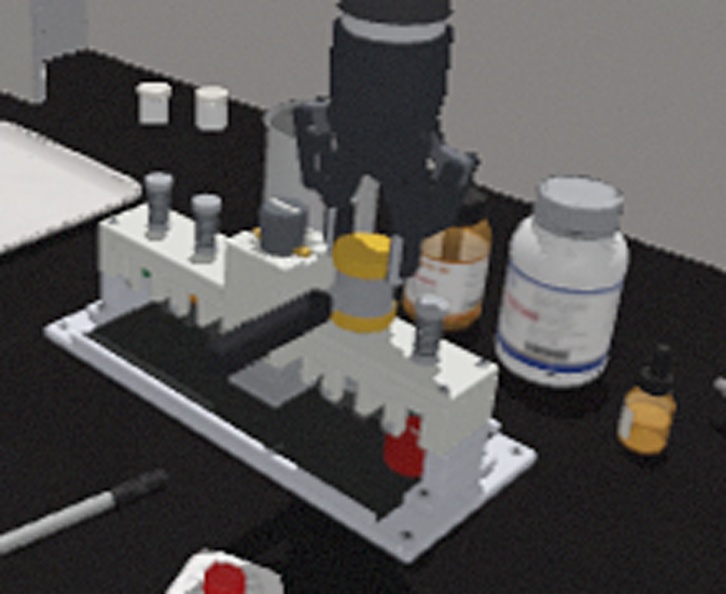

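Pocket 2 is empty. Raising over the collar to pin 3.

Call:
apply_moves:
  moves:
    - [0,0,0,0,0,-0.03,0.03]
    - [0,0,0,0,0,-0.07,0.03]
    - [0,0,0,0,0,-0.09,0.03]
    - [0,0,0,0.03,0,-0.09,0.03]
    - [0,0,0,0.07,0,-0.09,0.03]
    - [0,0,0,0.11,0,-0.09,0.03]
    - [0,0,0,0.14,0,-0.09,0.03]
    - [0,0,0,0.155,0,-0.08,0.03]
    - [0,0,0,0.155,0,-0.055,0.03]
    - [0,0,0,0.155,0,-0.045,0.03]
    - [0,0,0,0.155,0,-0.045,0.03]

```text
time: 15.55
eef_pos: [0.5647, -0.0188, 0.207]
orientation: [[0.041, 0.999, -0.003], [0.999, -0.041, -0.0], [-0.0, -0.003, -1.0]]
force: [1.2, 0.1, -3.1]
grip_width: 0.0457
```

```bash
python3 - <<'E'
from h import *
s=st();rel([.565+.002,-.0179,.163],1.532)
E
```

```text
t 15.55 pos [ 0.5647 -0.0188  0.207 ] yaw 1.5298 z [-0.0031 -0.     -1.    ] F [ 1.15  0.1  -3.05] M [-0.02 -0.01 -0.04] w 0.0457 q [-0.152  0.15   0.117  1.541 -0.    -0.111]
turn [-0.0031  0.0001 -0.0022] shift [0.001  0.0024 0.044 ] dist 0.044 ang 0.004
```

Call:
apply_moves:
  moves:
    - [0,0,0,0.001,0.002,0.008,0.03]
    - [0,0,0,0.001,0.002,0.018,0.03]
    - [0,0,0,0.001,0.002,0.028,0.03]
    - [0,0,0,0.001,0.002,0.038,0.03]
    - [0,0,0,0.001,0.002,0.044,0.03]
    - [0,0,0,0.001,0.002,0.046,0.03]
    - [0,0,0,0.001,0.002,0.046,0.03]
    - [0,0,0,0.001,0.002,0.046,0.03]

```text
time: 16.35
eef_pos: [0.568, -0.0187, 0.1656]
orientation: [[0.041, 0.999, 0.003], [0.999, -0.041, -0.002], [-0.002, 0.003, -1.0]]
force: [-2.8, -1.6, 13.6]
grip_width: 0.0461
```

Call:
apply_moves:
  moves:
    - [0,0,0,0,0,-0.03,0.03]
    - [0,0,0,0,0,-0.06,0.03]
    - [0,0,0,0.027,0,-0.065,0.03]
    - [0,0,0,0.054,0,-0.065,0.03]
    - [0,0,0,0.054,0,-0.055,0.03]
    - [0,0,0,0.054,0,-0.045,0.03]
    - [0,0,0,0.054,0,-0.045,0.03]

```text
time: 17.05
eef_pos: [0.5683, 0.0351, 0.2065]
orientation: [[0.042, 0.999, -0.003], [0.999, -0.042, -0.002], [-0.002, -0.003, -1.0]]
force: [-0.5, 0.3, -3.7]
grip_width: 0.0456
```

```bash
python3 - <<'E'
from h import *
s=st();rel([.567+.002,.0361,.162],1.532)
im,d=grab('scene','s11');cv2.imwrite('pics/s11b.png',cv2.resize(im[120:300,200:420],None,fx=3.3,fy=3.3,interpolation=cv2.INTER_CUBIC))
E
```

```text
t 17.05 pos [0.5683 0.0351 0.2065] yaw 1.5292 z [-0.0035 -0.0023 -1.    ] F [-0.46  0.32 -3.67] M [-0.04  0.01 -0.06] w 0.0456 q [-0.055  0.162  0.129  1.542 -0.002 -0.013]
turn [-0.0034  0.0024 -0.0028] shift [0.0012 0.0008 0.0445] dist 0.045 ang 0.005
```

View pics/s11b.png

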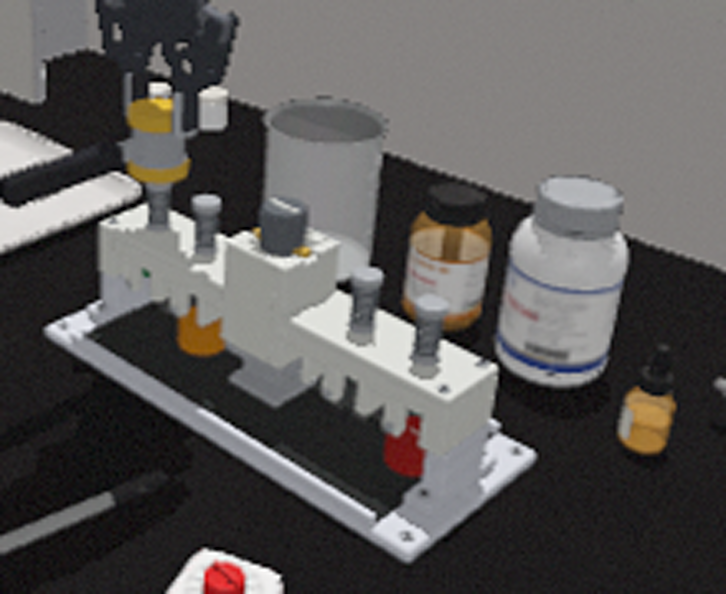

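Amber is out, and the mallet is over pin 4.

Call:
apply_moves:
  moves:
    - [0,0,0,0.001,0.001,0.008,0.03]
    - [0,0,0,0.001,0.001,0.018,0.03]
    - [0,0,0,0.001,0.001,0.028,0.03]
    - [0,0,0,0.001,0.001,0.038,0.03]
    - [0,0,0,0.001,0.001,0.044,0.03]
    - [0,0,0,0.001,0.001,0.046,0.03]
    - [0,0,0,0.001,0.001,0.046,0.03]
    - [0,0,0,0.001,0.001,0.046,0.03]

```text
time: 17.9
eef_pos: [0.5708, 0.0352, 0.1656]
orientation: [[0.042, 0.999, 0.003], [0.999, -0.042, -0.004], [-0.004, 0.004, -1.0]]
force: [-3.6, -0.8, 12.1]
grip_width: 0.046
```

Call:
apply_moves:
  moves:
    - [0,0,0,0,0,-0.03,0.03]
    - [0,0,0,0,0,-0.06,0.03]
    - [0,0,0,0,0,-0.09,0.03]
    - [0,0,0,0,0,-0.09,0.03]
    - [0,0,0,0,0,-0.09,0.03]

```text
time: 18.4
eef_pos: [0.5705, 0.0356, 0.2544]
orientation: [[0.042, 0.999, 0.003], [0.999, -0.042, -0.003], [-0.003, 0.003, -1.0]]
force: [-0.5, -0.6, -4.0]
grip_width: 0.0462
```

```bash
python3 - <<'E'
from h import *
s=st();rel([.515,-.40,.25],1.179)
im,d=grab('scene','s12');cv2.imwrite('pics/s12b.png',cv2.resize(im[120:300,200:420],None,fx=3.3,fy=3.3,interpolation=cv2.INTER_CUBIC))
im,d=grab('top','t12')
cv2.imwrite('pics/t12b.png',cv2.resize(im[80:300,60:440],None,fx=2.1,fy=2.1,interpolation=cv2.INTER_CUBIC))
E
```

```text
t 18.4 pos [0.5705 0.0356 0.2544] yaw 1.5286 z [ 0.0027 -0.0034 -1.    ] F [-0.49 -0.58 -3.99] M [ 0.02 -0.08 -0.02] w 0.0462 q [-0.053  0.169  0.232  1.631 -0.003 -0.011]
turn [0.0034 0.0027 0.3496] shift [-0.4376 -0.0371  0.0057] dist 0.439 ang 0.35
```

View pics/s12b.png

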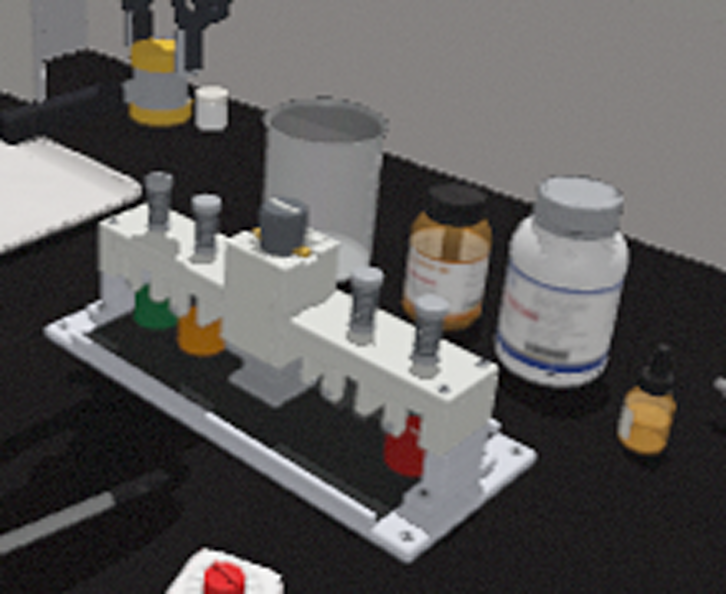

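View pics/t12b.png

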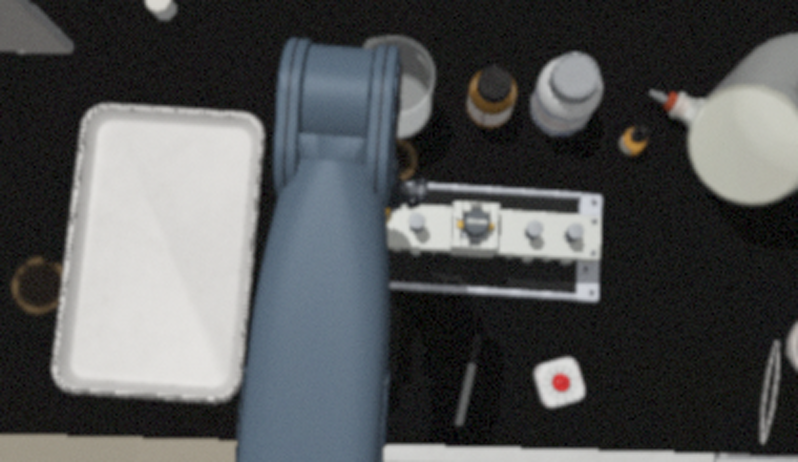

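Green, amber and red all lie below the holder and the collar is still locked. Putting the mallet back where it stood.

Call:
apply_moves:
  moves:
    - [0,0,0.03,-0.04,-0.003,0,0.03]
    - [0,0,0.06,-0.08,-0.006,0,0.03]
    - [0,0,0.09,-0.12,-0.01,0,0.03]
    - [0,0,0.12,-0.16,-0.013,0,0.03]
    - [0,0,0.15,-0.2,-0.016,0,0.03]
    - [0,0,0.18,-0.24,-0.02,0,0.03]
    - [0,0,0.21,-0.28,-0.024,0,0.03]
    - [0,0,0.25,-0.32,-0.028,0,0.03]
    - [0,0,0.28,-0.36,-0.031,0,0.03]
    - [0,0,0.31,-0.4,-0.034,0,0.03]
    - [0,0,0.35,-0.437,-0.037,0.005,0.03]
    - [0,0,0.35,-0.437,-0.037,0.005,0.03]

```text
time: 19.7
eef_pos: [0.5113, -0.4038, 0.2431]
orientation: [[0.388, 0.922, -0.008], [0.922, -0.388, -0.001], [-0.004, -0.007, -1.0]]
force: [-0.3, 0.8, -5.3]
grip_width: 0.0459
```

```bash
python3 - <<'E'
from h import *
s=st();rel([.518,-.405,.06],1.179)
E
```

```text
t 19.7 pos [ 0.5113 -0.4038  0.2431] yaw 1.1722 z [-8.e-03 -9.e-04 -1.e+00] F [-0.3   0.75 -5.28] M [ 0.07 -0.03 -0.04] w 0.0459 q [-0.769  0.398  0.488  1.666 -0.006 -0.37 ]
turn [-0.0071  0.0039 -0.0068] shift [0.0022 0.008  0.183 ] dist 0.183 ang 0.011
```

Call:
apply_moves:
  moves:
    - [-0.007,0.004,-0.007,0.002,0.008,0.04,0.03]
    - [-0.007,0.004,-0.007,0.002,0.008,0.08,0.03]
    - [-0.007,0.004,-0.007,0.002,0.008,0.12,0.03]
    - [-0.007,0.004,-0.007,0.002,0.008,0.15,0.03]
    - [-0.007,0.004,-0.007,0.002,0.008,0.17,0.03]
    - [-0.007,0.004,-0.007,0.002,0.008,0.178,0.03]
    - [-0.007,0.004,-0.007,0.002,0.008,0.183,0.03]
    - [-0.007,0.004,-0.007,0.002,0.008,0.183,0.03]
    - [-0.007,0.004,-0.007,0.002,0.008,0.183,0.03]

```text
time: 20.6
eef_pos: [0.5189, -0.4059, 0.0614]
orientation: [[0.381, 0.924, 0.002], [0.924, -0.381, -0.002], [-0.001, 0.003, -1.0]]
force: [0.9, 0.6, -3.2]
grip_width: 0.0461
```

Call:
apply_moves:
  moves:
    - [0.003,0,0,0,0,0.002,0.03]
    - [0.003,0,0,0,0,0.0035,0.03]
    - [0.003,0,0,0,0,0.0045,0.03]
    - [0.003,0,0,0,0,0.0045,0.03]

```text
time: 21.0
eef_pos: [0.5193, -0.4064, 0.0579]
orientation: [[0.382, 0.924, 0.001], [0.924, -0.382, -0.002], [-0.002, 0.001, -1.0]]
force: [-0.4, 0.0, -0.1]
grip_width: 0.0461
```

Touching down now (its weight is off the gripper). Releasing and rising.

Call:
apply_moves:
  moves:
    - [0,0,0,0,0,0,0.055]
    - [0,0,0,0,0,0,0.07]
    - [0,0,0,0,0,0,0.075]
    - [0,0,0,0,0,-0.02,0.075]
    - [0,0,0,0,0,-0.05,0.075]
    - [0,0,0,0,0,-0.09,0.075]
    - [0,0,0,0,0,-0.13,0.075]
    - [0,0,0,0,0,-0.17,0.075]
    - [0,0,0,0,0,-0.21,0.075]
    - [0,0,0,0,0,-0.22,0.075]
    - [0,0,0,0,0,-0.22,0.075]

```text
time: 22.1
eef_pos: [0.5202, -0.4069, 0.2812]
orientation: [[0.382, 0.924, 0.005], [0.924, -0.381, -0.006], [-0.004, 0.007, -1.0]]
force: [0.1, 0.2, -1.0]
grip_width: 0.0755
```

```bash
python3 - <<'E'
from h import *
s=st()
im,d=grab('scene','s13');cv2.imwrite('pics/s13b.png',cv2.resize(im[100:384,150:512],None,fx=2.1,fy=2.1,interpolation=cv2.INTER_CUBIC))
rel([.562,-.0958,.25],3.103)
E
```

```text
t 22.1 pos [ 0.5202 -0.4069  0.2812] yaw 1.1793 z [ 0.0052 -0.0064 -1.    ] F [ 0.09  0.23 -0.97] M [-0.    0.01  0.02] w 0.0755 q [-7.65e-01  4.29e-01  6.07e-01  1.74e+00 -1.00e-03 -3.73e-01]
turn [-2.0000e-04  4.4000e-03 -1.9236e+00] shift [ 0.3033 -0.0793  0.0274] dist 0.315 ang 1.924
```

View pics/s13b.png

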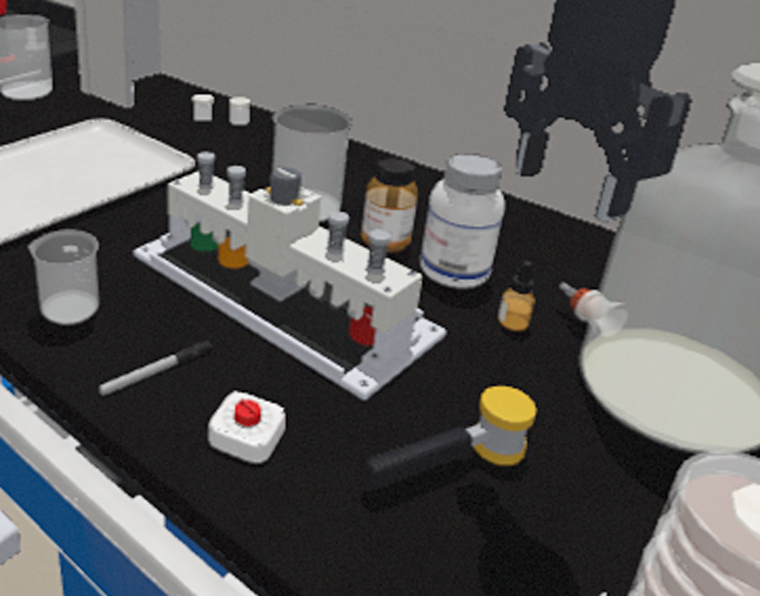

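The mallet is standing. Going back to the collar.

Call:
apply_moves:
  moves:
    - [0,0,-0.14,0.024,-0.006,0.002,0.055]
    - [0,0,-0.28,0.048,-0.013,0.004,0.055]
    - [0,0,-0.42,0.073,-0.02,0.006,0.055]
    - [0,0,-0.56,0.097,-0.025,0.008,0.055]
    - [0,0,-0.7,0.121,-0.032,0.01,0.055]
    - [0,0,-0.84,0.145,-0.038,0.013,0.055]
    - [0,0,-0.98,0.17,-0.044,0.016,0.055]
    - [0,0,-1.12,0.194,-0.05,0.018,0.055]
    - [0,0,-1.26,0.22,-0.058,0.02,0.055]
    - [0,0,-1.4,0.25,-0.065,0.022,0.055]
    - [0,0,-1.54,0.28,-0.073,0.025,0.055]
    - [0,0,-1.68,0.303,-0.079,0.027,0.055]

```text
time: 23.35
eef_pos: [0.5608, -0.094, 0.2466]
orientation: [[-0.962, 0.272, -0.004], [0.272, 0.962, -0.001], [0.003, -0.002, -1.0]]
force: [0.2, -0.5, -0.7]
grip_width: 0.0551
```

```bash
python3 - <<'E'
from h import *
s=st();rel([.562,-.0958,.165],3.103)
E
```

```text
t 23.35 pos [ 0.5608 -0.094   0.2466] yaw 2.866 z [-0.0038 -0.0011 -1.    ] F [ 0.24 -0.49 -0.71] M [0.04 0.   0.01] w 0.0551 q [-0.283  0.165  0.213  1.622 -0.002 -1.578]
turn [-0.0017 -0.0035 -0.237 ] shift [-0.0019 -0.0012  0.0816] dist 0.082 ang 0.237
```

Call:
apply_moves:
  moves:
    - [0,0,-0.12,-0.001,-0.001,0.01,0.055]
    - [0,-0.003,-0.237,-0.002,-0.001,0.02,0.055]
    - [0,-0.003,-0.237,-0.002,-0.001,0.035,0.055]
    - [0,-0.003,-0.237,-0.002,-0.001,0.055,0.055]
    - [0,-0.003,-0.237,-0.002,-0.001,0.072,0.055]
    - [0,-0.003,-0.237,-0.002,-0.001,0.0815,0.055]
    - [0,-0.003,-0.237,-0.002,-0.001,0.0815,0.055]
    - [0,-0.003,-0.237,-0.002,-0.001,0.0815,0.055]
    - [0,-0.003,-0.237,-0.002,-0.001,0.0815,0.04]
    - [0,-0.003,-0.237,-0.002,-0.001,0.0815,0.02]
    - [0,-0.003,-0.237,-0.002,-0.001,0.0815,0.02]
    - [0,-0.003,-0.237,-0.002,-0.001,0.0815,0.02]

```text
time: 24.55
eef_pos: [0.5625, -0.0958, 0.1666]
orientation: [[-0.999, 0.039, 0.001], [0.039, 0.999, -0.002], [-0.001, -0.002, -1.0]]
force: [-2.1, -0.5, 5.3]
grip_width: 0.0322
```

Call:
apply_moves:
  moves:
    - [0,0,0,0,0,-0.002,0.02]
    - [0,0,0,0,0,-0.006,0.02]
    - [0,0,0,0,0,-0.009,0.02]
    - [0,0,0,0,0,-0.009,0.02]
    - [0,0,0,0,0,-0.009,0.02]

```text
time: 25.05
eef_pos: [0.5624, -0.0958, 0.1742]
orientation: [[-0.999, 0.039, -0.001], [0.039, 0.999, -0.002], [0.0, -0.002, -1.0]]
force: [2.6, -1.2, -11.9]
grip_width: 0.0318
```

```bash
python3 - <<'E'
from h import *
s=st();im,d=grab('scene','s14');cv2.imwrite('pics/s14b.png',cv2.resize(im[140:240,210:340],None,fx=5.5,fy=5.5,interpolation=cv2.INTER_CUBIC))
E
```

```text
t 25.05 pos [ 0.5624 -0.0958  0.1742] yaw 3.1029 z [-5.0e-04 -1.9e-03 -1.0e+00] F [  2.64  -1.18 -11.95] M [-0.29 -0.98  0.05] w 0.0318 q [-0.285  0.163  0.066  1.474 -0.002 -1.817]
```

View pics/s14b.png

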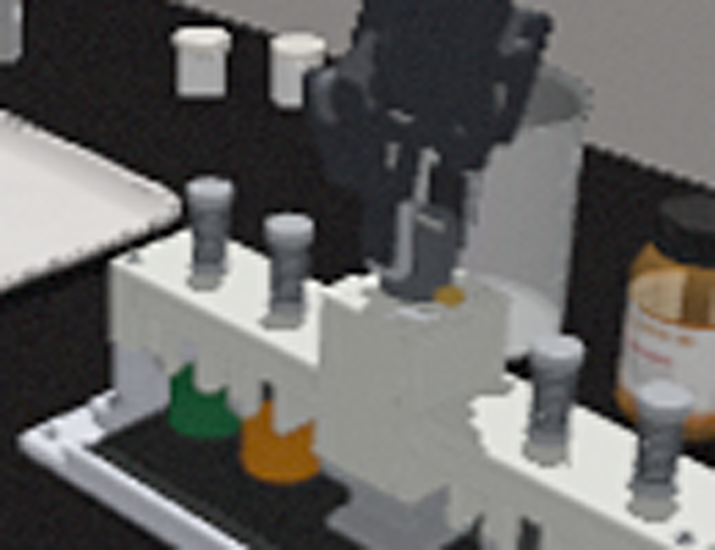

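Call:
apply_moves:
  moves:
    - [0,0,0.13,0,0,-0.002,0.02]
    - [0,0,0.26,0,0,-0.002,0.02]
    - [0,0,0.39,0,0,-0.002,0.02]
    - [0,0,0.52,0,0,-0.002,0.02]
    - [0,0,0.65,0,0,-0.002,0.02]
    - [0,0,0.78,0,0,-0.002,0.02]
    - [0,0,0.91,0,0,-0.002,0.02]
    - [0,0,1.04,0,0,-0.002,0.02]
    - [0,0,1.17,0,0,-0.002,0.02]
    - [0,0,1.3,0,0,-0.002,0.02]
    - [0,0,1.44,0,0,-0.002,0.02]
    - [0,0,1.57,0,0,-0.002,0.02]

```text
time: 26.3
eef_pos: [0.5621, -0.0956, 0.1755]
orientation: [[0.043, 0.999, -0.002], [0.999, -0.043, -0.002], [-0.002, -0.002, -1.0]]
force: [2.5, -0.5, -11.4]
grip_width: 0.0321
```

```bash
python3 - <<'E'
from h import *
s=st();im,d=grab('scene','s15');cv2.imwrite('pics/s15b.png',cv2.resize(im[140:240,210:340],None,fx=5.5,fy=5.5,interpolation=cv2.INTER_CUBIC))
s=st();rel([.562,-.0958,.175],1.532)
E
```

```text
t 26.3 pos [ 0.5621 -0.0956  0.1755] yaw 1.5276 z [-0.0016 -0.0015 -1.    ] F [  2.47  -0.46 -11.38] M [-0.25 -0.83  0.03] w 0.0321 q [-0.285  0.163  0.069  1.478 -0.002 -0.242]
t 26.35 pos [ 0.5621 -0.0956  0.1755] yaw 1.5243 z [-0.0015 -0.0015 -1.    ] F [  3.15  -0.84 -12.14] M [-0.29 -0.8   0.01] w 0.0321 q [-0.285  0.163  0.069  1.478 -0.002 -0.239]
turn [-0.0015  0.0016 -0.0077] shift [-0.0002 -0.0001  0.0005] dist 0.001 ang 0.008
```

View pics/s15b.png

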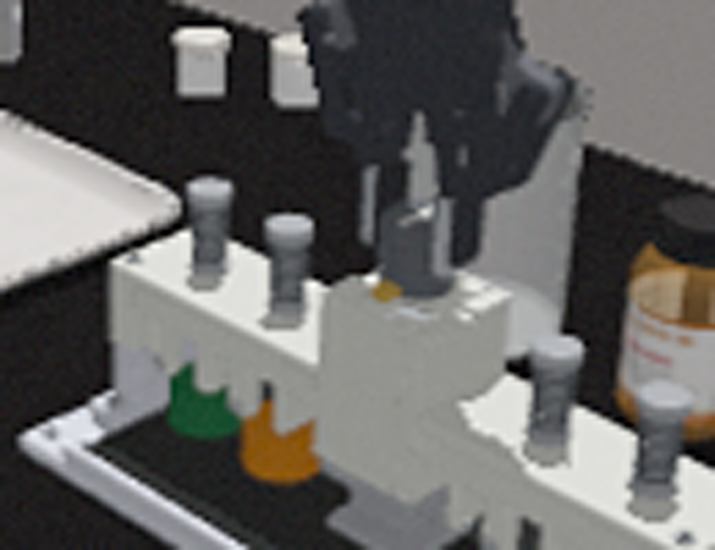

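Call:
apply_moves:
  moves:
    - [0,0,-0.006,0,0,0.004,0.02]
    - [0,0,-0.006,0,0,0.008,0.02]
    - [0,0,-0.006,0,0,0.012,0.02]
    - [0,0,-0.006,0,0,0.013,0.02]
    - [0,0,-0.006,0,0,0.012,0.05]
    - [0,0,-0.006,0,0,0.01,0.06]
    - [0,0,-0.006,0,0,-0.02,0.06]
    - [0,0,-0.006,0,0,-0.05,0.06]
    - [0,0,-0.006,0,0,-0.09,0.06]
    - [0,0,-0.006,0,0,-0.1,0.07]
    - [0,0,-0.006,0,0,-0.1,0.08]

```text
time: 27.45
eef_pos: [0.5637, -0.0959, 0.28]
orientation: [[0.04, 0.999, 0.006], [0.999, -0.04, -0.004], [-0.003, 0.006, -1.0]]
force: [0.9, 0.5, 0.1]
grip_width: 0.0799
```

```bash
python3 - <<'E'
from h import *
s=st();im,d=grab('scene','s16');cv2.imwrite('pics/s16b.png',cv2.resize(im[140:240,210:340],None,fx=5.5,fy=5.5,interpolation=cv2.INTER_CUBIC))
s=st();im,d=grab('wrist','w16');cv2.imwrite('pics/w16b.png',cv2.resize(im,None,fx=1.5,fy=1.5,interpolation=cv2.INTER_CUBIC))
P=wcloud(d,s)
k=(P[...,2]>.15)&(P[...,2]<.18)&(abs(P[...,0]-.56)<.05)&(abs(P[...,1]+.097)<.05)
q=P[k]; print('collar',k.sum(),q.mean(0),np.percentile(q[:,2],[10,50,90]))
E
```

```text
t 27.45 pos [ 0.5637 -0.0959  0.28  ] yaw 1.5304 z [ 0.006  -0.0037 -1.    ] F [0.9  0.53 0.13] M [-0.03 -0.   -0.01] w 0.0799 q [-0.285  0.174  0.289  1.679 -0.002 -0.244]
t 27.5 pos [ 0.5629 -0.0957  0.2774] yaw 1.5304 z [ 0.002  -0.0025 -1.    ] F [-0.59 -0.43  0.  ] M [0.01 0.02 0.04] w 0.08 q [-0.285  0.175  0.286  1.678 -0.002 -0.244]
collar 1297 [ 0.56177208 -0.09553149  0.1584616 ] [0.15665959 0.15885063 0.15980032]
```

View pics/s16b.png

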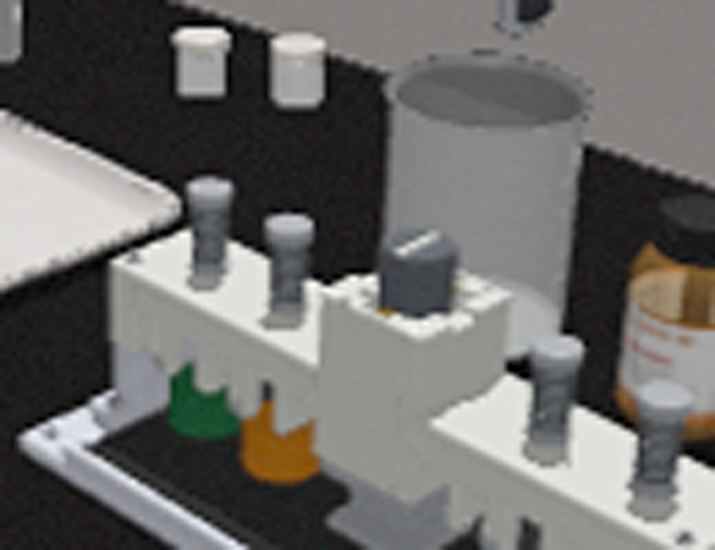

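View pics/w16b.png

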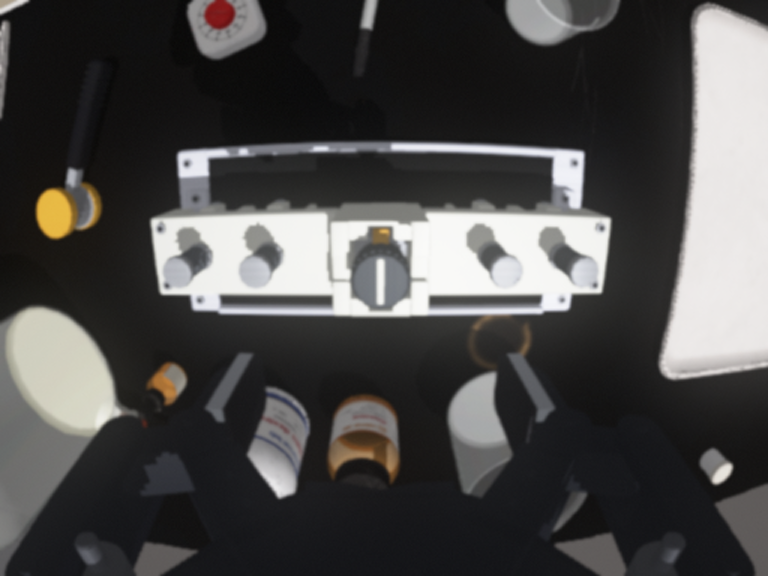

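The collar is down in its slot (top about 0.159). Next I'll grip the hub across x.

Call:
apply_moves:
  moves:
    - [0,0,0.13,0,-0.001,0,0.085]
    - [0,0,0.26,0,-0.001,0,0.085]
    - [0,0,0.39,0,-0.001,0,0.085]
    - [0,0,0.52,0,-0.001,0,0.085]
    - [0,0,0.65,0,-0.001,0,0.085]
    - [0,0,0.78,0,-0.001,0,0.085]
    - [0,0,0.91,0,-0.001,0,0.085]
    - [0,0,1.04,0,-0.001,0,0.085]
    - [0,0,1.17,0,-0.001,0,0.085]
    - [0,0,1.3,0,-0.001,0,0.085]
    - [0,0,1.44,0,-0.001,0,0.085]
    - [0,0,1.57,0,-0.001,0,0.085]

```text
time: 28.75
eef_pos: [0.5601, -0.0951, 0.2727]
orientation: [[0.999, -0.045, -0.006], [-0.045, -0.999, -0.0], [-0.006, 0.0, -1.0]]
force: [-0.0, -0.2, 0.6]
grip_width: 0.0849
```

```bash
python3 - <<'E'
from h import *
s=st();rel([.562,-.0958,.124],-.039)
E
```

```text
t 28.75 pos [ 0.5601 -0.0951  0.2727] yaw -0.045 z [-5.9e-03 -2.0e-04 -1.0e+00] F [-0.03 -0.19  0.55] M [-0.    0.02  0.03] w 0.0849 q [-0.285  0.175  0.276  1.677 -0.002  1.331]
turn [ 0.0005  0.0059 -0.006 ] shift [0.0028 0.0005 0.1487] dist 0.149 ang 0.008
```

Call:
apply_moves:
  moves:
    - [0,0.006,-0.006,0.003,0,0.03,0.085]
    - [0,0.006,-0.003,0.003,0,0.06,0.085]
    - [0,0.006,-0.003,0.003,0,0.09,0.085]
    - [0,0.006,-0.003,0.003,0,0.12,0.085]
    - [0,0.006,-0.003,0.003,0,0.14,0.085]
    - [0,0.006,-0.003,0.003,0,0.148,0.085]
    - [0,0.006,-0.003,0.003,0,0.148,0.085]
    - [0,0.006,-0.003,0.003,0,0.148,0.085]

```text
time: 29.55
eef_pos: [0.5623, -0.0953, 0.1249]
orientation: [[0.999, -0.042, 0.0], [-0.042, -0.999, -0.0], [0.0, 0.0, -1.0]]
force: [1.3, 0.4, 0.1]
grip_width: 0.0847
```

```bash
python3 - <<'E'
from h import *
s=st();im,d=grab('scene','s17');cv2.imwrite('pics/s17b.png',cv2.resize(im[120:300,200:420],None,fx=3.3,fy=3.3,interpolation=cv2.INTER_CUBIC))
rel([.562,-.0958,.124],-.039)
E
```

```text
t 29.55 pos [ 0.5623 -0.0953  0.1249] yaw -0.042 z [ 1.e-04 -5.e-04 -1.e+00] F [1.27 0.42 0.12] M [-0.1  -0.    0.06] w 0.0847 q [-0.285  0.175 -0.019  1.377 -0.     1.328]
turn [ 0.0009 -0.0019 -0.003 ] shift [-0.0009  0.0004  0.0018] dist 0.002 ang 0.004
```

View pics/s17b.png

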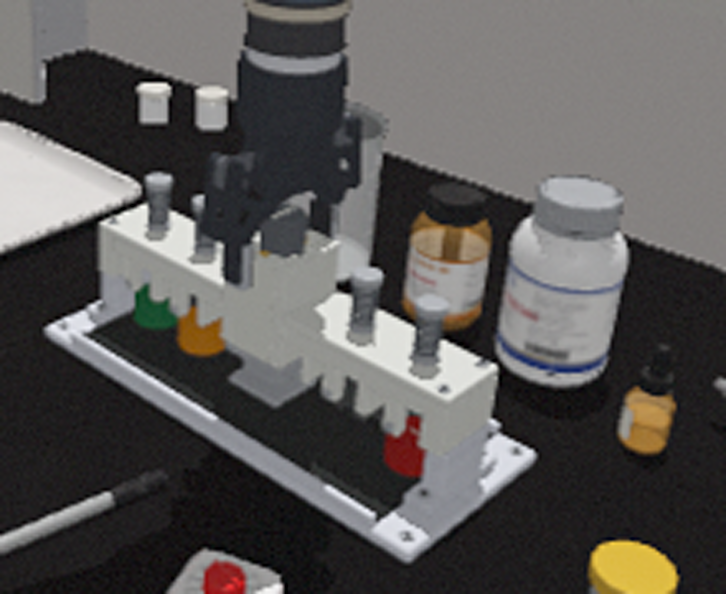

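The fingers straddle the hub. Closing.

Call:
apply_moves:
  moves:
    - [0,0,-0.003,0,0,0.001,0.07]
    - [0,0,-0.003,0,0,0.001,0.055]
    - [0,0,-0.003,0,0,0.001,0.04]
    - [0,0,-0.003,0,0,0.001,0.04]
    - [0,0,-0.003,0,0,0.001,0.04]
    - [0,0,-0.003,0,0,0.001,0.04]

```text
time: 30.2
eef_pos: [0.5634, -0.0957, 0.1267]
orientation: [[0.999, -0.039, 0.004], [-0.039, -0.999, -0.002], [0.004, 0.002, -1.0]]
force: [-2.1, -0.6, 6.1]
grip_width: 0.0592
```

Call:
apply_moves:
  moves:
    - [0,0,0,0,0,-0.006,0.04]
    - [0,0,0,0,0,-0.014,0.04]
    - [0,0,0,0,0,-0.022,0.04]
    - [0,0,0,0,0,-0.03,0.04]
    - [0,0,0,0,0,-0.03,0.04]

```text
time: 30.7
eef_pos: [0.5642, -0.0959, 0.1582]
orientation: [[0.999, -0.039, 0.006], [-0.039, -0.999, -0.003], [0.006, 0.002, -1.0]]
force: [0.1, -0.2, -7.5]
grip_width: 0.0589
```

```bash
python3 - <<'E'
from h import *
s=st();im,d=grab('scene','s18');cv2.imwrite('pics/s18b.png',cv2.resize(im[120:300,200:420],None,fx=3.3,fy=3.3,interpolation=cv2.INTER_CUBIC))
E
```

```text
t 30.7 pos [ 0.5642 -0.0959  0.1582] yaw -0.0389 z [ 0.0061 -0.0027 -1.    ] F [ 0.09 -0.19 -7.51] M [-0.02 -0.05 -0.05] w 0.0589 q [-2.850e-01  1.630e-01  3.500e-02  1.436e+00 -1.000e-03  1.325e+00]
```

View pics/s18b.png

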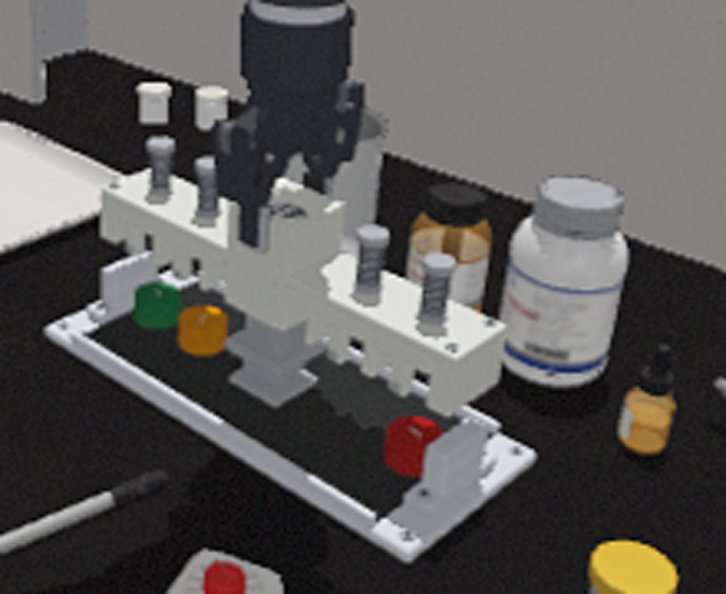

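The holder is coming off level. Continuing up.

Call:
apply_moves:
  moves:
    - [0,0,0,0,0,-0.02,0.04]
    - [0,0.004,0,0,0,-0.04,0.04]
    - [0,0.006,0,0,0,-0.06,0.04]
    - [0,0.006,0,0,0,-0.08,0.04]
    - [0,0.006,0,0,0,-0.1,0.04]
    - [0,0.006,0,0,0,-0.12,0.04]
    - [0,0.006,0,0,0,-0.12,0.04]
    - [0,0.006,0,0,0,-0.12,0.04]

```text
time: 31.55
eef_pos: [0.5635, -0.0956, 0.2773]
orientation: [[0.999, -0.039, 0.012], [-0.039, -0.999, -0.003], [0.012, 0.002, -1.0]]
force: [0.5, 0.3, -9.0]
grip_width: 0.0588
```

```bash
python3 - <<'E'
from h import *
s=st();im,d=grab('top','t19');
cv2.imwrite('pics/t19b.png',cv2.resize(im[80:300,60:440],None,fx=2.1,fy=2.1,interpolation=cv2.INTER_CUBIC))
P=cloud('top',d)
k=(im.min(2)>140)&(P[...,1]>.15)&(P[...,1]<.6)&(P[...,0]>.25)&(P[...,2]<.03); k=k.astype(np.uint8)
n,l,sta,ce=cv2.connectedComponentsWithStats(k); i=1+sta[1:,4].argmax(); pts=P[l==i][:,:2].astype(np.float32)
print(cv2.minAreaRect(pts),sta[i])
cv2.imwrite('pics/s19.png',r.grab_frame('scene')[0])
E
```

```text
t 31.55 pos [ 0.5635 -0.0956  0.2773] yaw -0.0389 z [ 0.0117 -0.0028 -0.9999] F [ 0.48  0.33 -9.02] M [0.02 0.03 0.01] w 0.0588 q [-2.860e-01  1.660e-01  2.750e-01  1.668e+00  1.000e-03  1.324e+00]
((0.5361915826797485, 0.3580670952796936), (0.27917537093162537, 0.42490068078041077), 87.80821228027344) [   85   130   100   141 11912]
```

View pics/t19b.png

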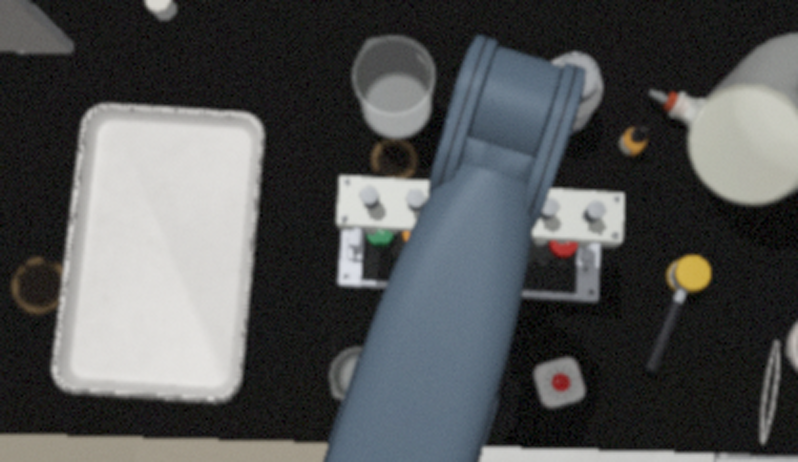

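View pics/s19.png

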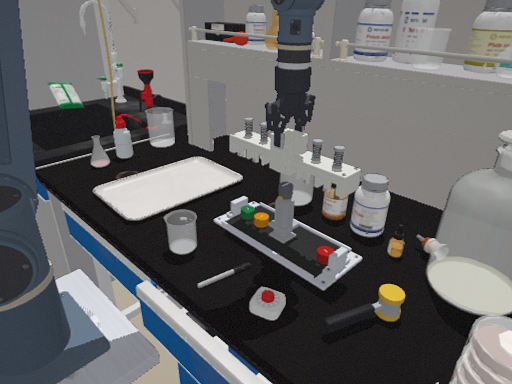

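```bash
python3 - <<'E'
from h import *
s=st();rel([.537,.408,.27],1.529)
E
```

```text
t 31.65 pos [ 0.5626 -0.0954  0.2756] yaw -0.039 z [ 0.0083 -0.0018 -1.    ] F [ 0.24  0.74 -8.58] M [-0.05  0.07  0.01] w 0.059 q [-2.860e-01  1.670e-01  2.730e-01  1.668e+00  1.000e-03  1.324e+00]
turn [ 0.0077 -0.0054 -1.568 ] shift [-0.0453 -0.502   0.0044] dist 0.504 ang 1.568
```

Call:
apply_moves:
  moves:
    - [0,0,-0.03,-0.001,-0.01,0.002,0.04]
    - [0,0,-0.09,-0.003,-0.03,0.002,0.04]
    - [0,0,-0.18,-0.005,-0.058,0.002,0.04]
    - [0,0,-0.27,-0.008,-0.087,0.002,0.04]
    - [0,0,-0.36,-0.01,-0.115,0.002,0.04]
    - [0,0,-0.45,-0.013,-0.144,0.002,0.04]
    - [0,0,-0.54,-0.015,-0.173,0.002,0.04]
    - [0,0,-0.63,-0.018,-0.2,0.002,0.04]
    - [0,0,-0.72,-0.021,-0.23,0.002,0.04]
    - [0,0,-0.81,-0.024,-0.26,0.002,0.04]
    - [0,0,-0.88,-0.027,-0.28,0.002,0.04]
    - [0,0,-0.9,-0.028,-0.287,0.002,0.04]

```text
time: 32.85
eef_pos: [0.5442, 0.1954, 0.2711]
orientation: [[0.647, 0.762, 0.005], [0.762, -0.647, -0.001], [0.003, 0.004, -1.0]]
force: [0.4, 0.3, -7.7]
grip_width: 0.0588
```

```bash
python3 - <<'E'
from h import *
s=st();rel([.537,.408,.27],1.529)
E
```

```text
t 32.85 pos [0.5442 0.1954 0.2711] yaw 0.8667 z [ 4.8e-03 -7.0e-04 -1.0e+00] F [ 0.38  0.26 -7.7 ] M [-0.06  0.04 -0.04] w 0.0588 q [ 0.23   0.19   0.29   1.666 -0.002  0.934]
turn [ 0.0048 -0.0012 -0.6623] shift [ 0.1573 -0.1431  0.0009] dist 0.213 ang 0.662
```

Call:
apply_moves:
  moves:
    - [0,0,-0.05,0.012,-0.011,0,0.04]
    - [0,0,-0.12,0.03,-0.026,0,0.04]
    - [0,0,-0.21,0.05,-0.045,0,0.04]
    - [0,0,-0.3,0.071,-0.065,0,0.04]
    - [0,0,-0.39,0.093,-0.084,0,0.04]
    - [0,0,-0.48,0.114,-0.104,0,0.04]
    - [0,0,-0.57,0.136,-0.123,0,0.04]
    - [0,0,-0.64,0.152,-0.138,0,0.04]
    - [0,0,-0.662,0.157,-0.143,0,0.04]
    - [0,0,-0.662,0.157,-0.143,0,0.04]
    - [0,0,-0.662,0.157,-0.143,0,0.04]

```text
time: 33.95
eef_pos: [0.5369, 0.4065, 0.2702]
orientation: [[0.043, 0.999, 0.004], [0.999, -0.043, -0.003], [-0.003, 0.004, -1.0]]
force: [0.2, 0.9, -8.1]
grip_width: 0.0591
```

```bash
python3 - <<'E'
from h import *
s=st();rel([.537,.408,.082],1.529)
cv2.imwrite('pics/s20.png',r.grab_frame('scene')[0])
E
```

```text
t 33.95 pos [0.5369 0.4065 0.2702] yaw 1.5273 z [ 0.0039 -0.0027 -1.    ] F [ 0.17  0.93 -8.11] M [-0.09  0.03  0.04] w 0.0591 q [ 0.55   0.472  0.642  1.738 -0.004  0.594]
turn [ 0.004   0.0026 -0.0017] shift [ 0.002  -0.0007  0.1882] dist 0.188 ang 0.005
```

View pics/s20.png

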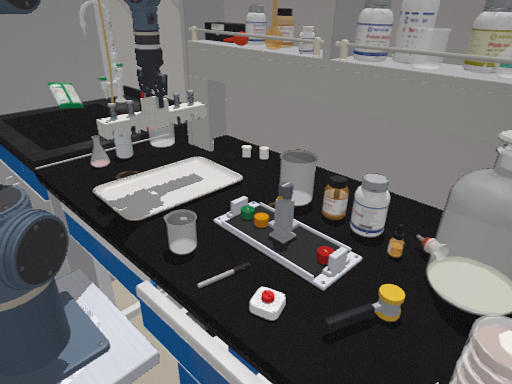

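Call:
apply_moves:
  moves:
    - [0,0,0,0.002,-0.001,0.02,0.04]
    - [0,0,0,0.002,-0.001,0.05,0.04]
    - [0,0,0,0.002,-0.001,0.08,0.04]
    - [0.003,0.002,0,0.002,-0.001,0.11,0.04]
    - [0.003,0.002,0,0.002,-0.001,0.14,0.04]
    - [0.003,0.002,0,0.002,-0.001,0.165,0.04]
    - [0.003,0.002,0,0.002,-0.001,0.18,0.04]
    - [0.003,0.002,0,0.002,-0.001,0.185,0.04]
    - [0.003,0.002,0,0.002,-0.001,0.185,0.04]
    - [0.003,0.002,0,0.002,-0.001,0.185,0.04]

```text
time: 35.0
eef_pos: [0.5382, 0.4084, 0.0878]
orientation: [[0.044, 0.999, 0.004], [0.999, -0.044, 0.002], [0.002, 0.004, -1.0]]
force: [0.3, -0.9, -7.0]
grip_width: 0.0592
```

```bash
python3 - <<'E'
from h import *
s=st();rel([.537,.408,.077],1.529)
im=r.grab_frame('scene')[0];cv2.imwrite('pics/s21.png',cv2.resize(im[60:230,60:270],None,fx=3.5,fy=3.5,interpolation=cv2.INTER_CUBIC))
E
```

```text
t 35.0 pos [0.5382 0.4084 0.0878] yaw 1.5265 z [ 0.0045  0.0017 -1.    ] F [ 0.32 -0.93 -6.96] M [-0.04 -0.03 -0.  ] w 0.0592 q [ 5.500e-01  4.590e-01  2.600e-01  1.367e+00 -1.000e-03  5.950e-01]
turn [ 0.0044 -0.0019 -0.0025] shift [-0.0005 -0.0012  0.0108] dist 0.011 ang 0.005
```

View pics/s21.png

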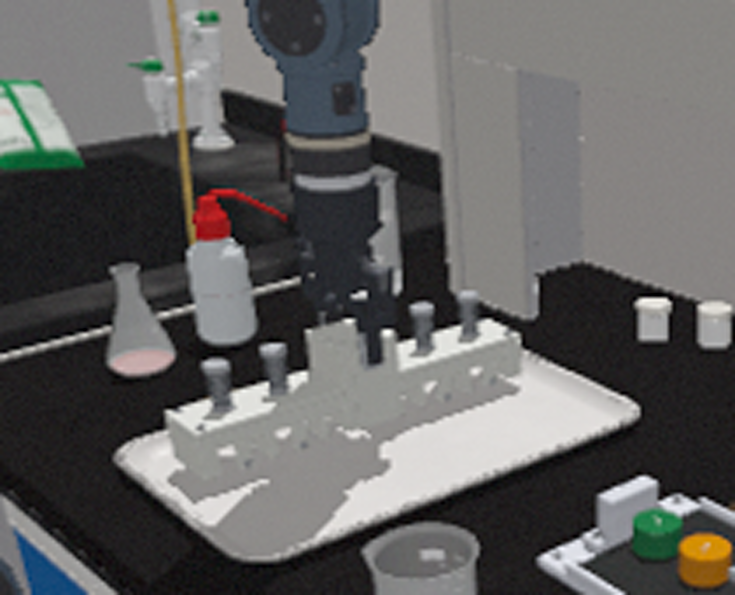

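Call:
apply_moves:
  moves:
    - [0.004,-0.002,0,0,-0.001,0.003,0.04]
    - [0.004,-0.002,0,0,-0.001,0.006,0.04]
    - [0.004,-0.002,0,0,-0.001,0.0085,0.04]
    - [0.004,-0.002,0,0,-0.001,0.0105,0.04]
    - [0.004,-0.002,0,0,-0.001,0.0105,0.04]

```text
time: 35.55
eef_pos: [0.5373, 0.4086, 0.0772]
orientation: [[0.044, 0.999, 0.001], [0.999, -0.044, -0.0], [-0.0, 0.001, -1.0]]
force: [-0.3, -0.1, -7.7]
grip_width: 0.0585
```

Call:
apply_moves:
  moves:
    - [0,0,0,0,0,0.001,0.04]
    - [0,0,0,0,0,0.002,0.04]
    - [0,0,0,0,0,0.0025,0.04]
    - [0,0,0,0,0,0.003,0.04]
    - [0,0,0,0,0,0.003,0.04]

```text
time: 36.05
eef_pos: [0.5374, 0.4087, 0.0768]
orientation: [[0.044, 0.999, 0.002], [0.999, -0.044, 0.001], [0.001, 0.002, -1.0]]
force: [-5.0, -2.5, 5.2]
grip_width: 0.0593
```

The holder has touched the tray floor. Releasing.

Call:
apply_moves:
  moves:
    - [0,0,0,0,0,0.0005,0.065]
    - [0,0,0,0,0,0.0,0.075]
    - [0,0,0,0,0,0.0,0.085]
    - [0,0,0,0,0,0.0,0.085]
    - [0,0,0,0,0,-0.03,0.085]
    - [0,0,0,0,0,-0.07,0.085]
    - [0,0,0,0,0,-0.12,0.085]
    - [0,0,0,0,0,-0.16,0.085]
    - [0,0,0,0,0,-0.17,0.085]
    - [0,0,0,0,0,-0.17,0.085]

```text
time: 37.05
eef_pos: [0.5385, 0.4094, 0.2503]
orientation: [[0.044, 0.999, 0.008], [0.999, -0.044, 0.004], [0.004, 0.007, -1.0]]
force: [-0.5, 0.3, 0.1]
grip_width: 0.0847
```

```bash
python3 - <<'E'
from h import *
s=st()
im=r.grab_frame('scene')[0];cv2.imwrite('pics/s22.png',cv2.resize(im[90:280,60:370],None,fx=2.5,fy=2.5,interpolation=cv2.INTER_CUBIC))
rel([.52,-.03,.24],1.529)
E
```

```text
t 37.05 pos [0.5385 0.4094 0.2503] yaw 1.5268 z [ 0.0076  0.0041 -1.    ] F [-0.5   0.26  0.07] M [-0.   -0.02  0.02] w 0.0847 q [ 0.551  0.46   0.585  1.687 -0.     0.595]
turn [ 0.0035 -0.0018 -0.0023] shift [-0.4393  0.0017  0.0065] dist 0.439 ang 0.005
```

View pics/s22.png

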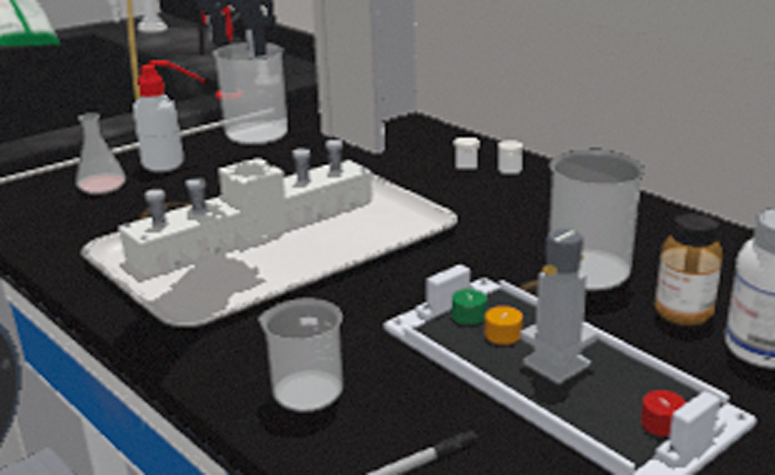

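The holder is flat in the tray and the post stands free. Locating the mounts from the top camera.

```bash
cat > mounts.py <<'E'
from h import *
def find(im,z=.036):
    hsv=cv2.cvtColor(im,cv2.COLOR_BGR2HSV); out={}
    for n,lo,hi in [('green',(60,120,40),(90,255,255)),('amber',(8,150,120),(22,255,255)),('red',(0,150,60),(6,255,255)),('red2',(172,150,60),(180,255,255)),('blue',(95,120,40),(130,255,255))]:
        m=cv2.inRange(hsv,lo,hi); nn,l,a,c=cv2.connectedComponentsWithStats(m)
        for i in range(1,nn):
            if a[i,4]>25:
                u,v=c[i]; print(n,c[i].round(1),a[i],ray('top',u,v,z).round(4))
E
python3 - <<'E'
from mounts import *
im,d=grab('top','t23'); find(im)
cv2.imwrite('pics/t23b.png',cv2.resize(im[80:300,60:440],None,fx=2.1,fy=2.1,interpolation=cv2.INTER_CUBIC))
P=cloud('top',d)
E
```

```text
amber [361.4 148.2] [358 143   9  10  41] [ 0.7025 -0.3284  0.036 ]
amber [258.2 190.7] [252 184  14  14 146] [ 0.5642 -0.0191  0.036 ]
red [77.9 17.8] [ 56   8  36  18 381] [1.1058 0.5692 0.036 ]
red [327.4 195.3] [321 188  13  15 136] [ 0.5554 -0.2262  0.036 ]
red [326.8 261.9] [324 259   7   7  38] [ 0.3584 -0.2255  0.036 ]
```

View pics/t23b.png

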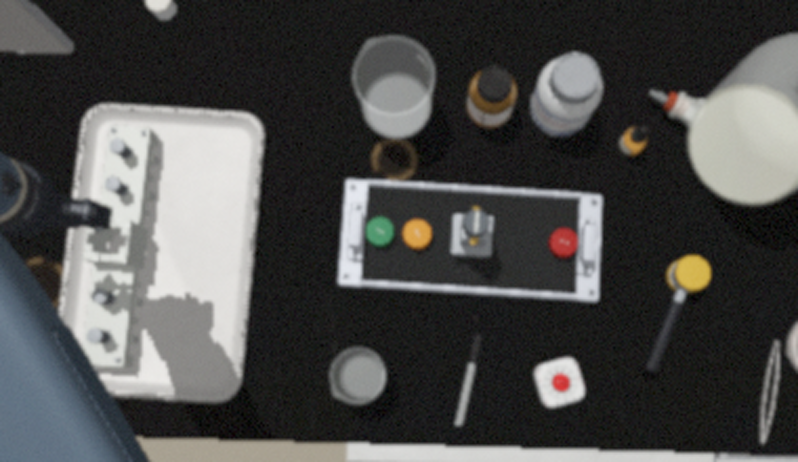

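Green, amber and red lie on the mat along the stand's axis, with no blue visible. Going for green first.

```bash
python3 - <<'E'
from h import *
s=st();rel([.567,.0361,.15],-.039)
E
```

```text
t 37.15 pos [0.5369 0.4085 0.2453] yaw 1.5267 z [ 4.e-04 -3.e-04 -1.e+00] F [-0.56  0.14 -0.44] M [ 0.03 -0.05  0.03] w 0.0851 q [ 0.551  0.463  0.579  1.686 -0.     0.595]
turn [ 6.0000e-04 -1.0000e-04  1.5657e+00] shift [-0.3707  0.0464  0.0954] dist 0.386 ang 1.566
```

Call:
apply_moves:
  moves:
    - [0,0,0.13,-0.03,0.004,0,0.07]
    - [0,0,0.26,-0.06,0.008,0,0.07]
    - [0,0,0.39,-0.095,0.012,0,0.07]
    - [0,0,0.52,-0.13,0.016,0,0.07]
    - [0,0,0.65,-0.16,0.02,0,0.07]
    - [0,0,0.78,-0.2,0.025,0,0.07]
    - [0,0,0.91,-0.235,0.03,0.01,0.07]
    - [0,0,1.04,-0.27,0.034,0.02,0.07]
    - [0,0,1.17,-0.3,0.038,0.04,0.07]
    - [0,0,1.3,-0.33,0.042,0.06,0.07]
    - [0,0,1.44,-0.36,0.046,0.08,0.07]
    - [0,0,1.566,-0.37,0.046,0.095,0.07]

```text
time: 38.35
eef_pos: [0.5641, 0.0341, 0.1451]
orientation: [[0.999, -0.048, -0.007], [-0.048, -0.999, -0.001], [-0.007, 0.001, -1.0]]
force: [-1.2, 0.1, 0.5]
grip_width: 0.0696
```

Call:
apply_moves:
  moves:
    - [0,0,0,0,0,0,0.07]
    - [0,0,0,0,0,0,0.07]

```text
time: 38.55
eef_pos: [0.5618, 0.0341, 0.1417]
orientation: [[0.999, -0.046, -0.014], [-0.046, -0.999, -0.0], [-0.014, 0.001, -1.0]]
force: [-0.1, -0.4, -0.0]
grip_width: 0.0699
```

```bash
python3 - <<'E'
from h import *
s=st();im,d=grab('wrist','w24');cv2.imwrite('pics/w24b.png',cv2.resize(im,None,fx=1.5,fy=1.5,interpolation=cv2.INTER_CUBIC))
P=wcloud(d,s);hsv=cv2.cvtColor(im,cv2.COLOR_BGR2HSV)
for n,lo,hi in [('green',(60,100,30),(90,255,255)),('amber',(8,150,100),(22,255,255))]:
    k=(cv2.inRange(hsv,lo,hi)>0)&(abs(P[...,2]-.036)<.006)&(abs(P[...,0]-.565)<.05)
    q=P[k]; print(n,k.sum(),q.mean(0).round(4),q.min(0).round(3),q.max(0).round(3)) if k.any() else 0
rel([.567,.0361,.037],-.039)
E
```

```text
t 38.55 pos [0.5618 0.0341 0.1417] yaw -0.0461 z [-1.370e-02 -3.000e-04 -9.999e-01] F [-0.15 -0.35 -0.04] M [ 0.06 -0.08  0.01] w 0.0699 q [-5.800e-02  1.640e-01  3.000e-03  1.423e+00 -1.000e-03  1.559e+00]
green 1671 [0.5681 0.0371 0.035 ] [0.549 0.018 0.033] [0.587 0.056 0.037]
amber 1435 [ 0.5664 -0.0154  0.0347] [ 0.547 -0.037  0.03 ] [0.586 0.003 0.037]
turn [ 0.0008  0.0104 -0.0064] shift [ 0.0051 -0.0018  0.1064] dist 0.107 ang 0.012
```

View pics/w24b.png

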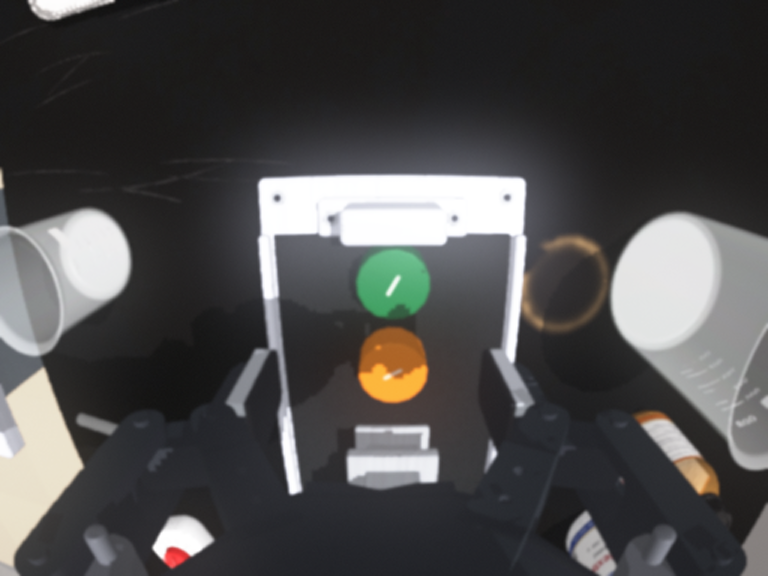

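Call:
apply_moves:
  moves:
    - [0,0.01,-0.006,0.005,-0.002,0.02,0.07]
    - [0,0.01,-0.006,0.005,-0.002,0.045,0.07]
    - [0,0.01,-0.006,0.005,-0.002,0.07,0.07]
    - [0,0.01,-0.006,0.005,-0.002,0.09,0.07]
    - [0,0.01,-0.006,0.005,-0.002,0.102,0.065]
    - [0,0.01,-0.006,0.005,-0.002,0.105,0.065]
    - [0,0.01,-0.006,0.005,-0.002,0.105,0.065]

```text
time: 39.3
eef_pos: [0.5672, 0.0368, 0.0388]
orientation: [[0.999, -0.038, -0.0], [-0.038, -0.999, -0.001], [0.0, 0.001, -1.0]]
force: [-0.3, 0.2, 0.3]
grip_width: 0.065
```

Call:
apply_moves:
  moves:
    - [0,0,0,0,0,0,0.05]
    - [0,0,0,0,0,0,0.03]
    - [0,0,0,0,0,0,0.02]
    - [0,0,0,0,0,0,0.02]
    - [0,0,0,0,0,0,0.02]

```text
time: 39.8
eef_pos: [0.5689, 0.0368, 0.041]
orientation: [[0.999, -0.038, 0.004], [-0.038, -0.999, -0.001], [0.004, 0.0, -1.0]]
force: [-0.4, 0.8, 6.0]
grip_width: 0.0377
```

Call:
apply_moves:
  moves:
    - [0,0,0,0,0,-0.03,0.02]
    - [0,0,0,0,0,-0.06,0.02]
    - [0,0,0,0,0,-0.1,0.02]
    - [0,0,0,0,0,-0.12,0.02]
    - [0,0,0,0,0,-0.12,0.02]

```text
time: 40.3
eef_pos: [0.571, 0.0367, 0.1656]
orientation: [[0.999, -0.038, 0.012], [-0.038, -0.999, -0.001], [0.012, 0.001, -1.0]]
force: [1.0, 0.2, -1.3]
grip_width: 0.038
```

```bash
python3 - <<'E'
from h import *
s=st();im=r.grab_frame('scene')[0];cv2.imwrite('pics/s25.png',cv2.resize(im[90:280,60:370],None,fx=2.5,fy=2.5,interpolation=cv2.INTER_CUBIC))
rel([.45,.305,.16],-.039)
E
```

```text
t 40.3 pos [0.571  0.0367 0.1656] yaw -0.0381 z [ 0.0124 -0.0012 -0.9999] F [ 1.03  0.22 -1.25] M [-0.03 -0.01  0.01] w 0.038 q [-0.053  0.155  0.041  1.444 -0.     1.556]
turn [ 0.0006 -0.0083  0.0009] shift [-0.1299 -0.2635  0.0017] dist 0.294 ang 0.008
```

View pics/s25.png

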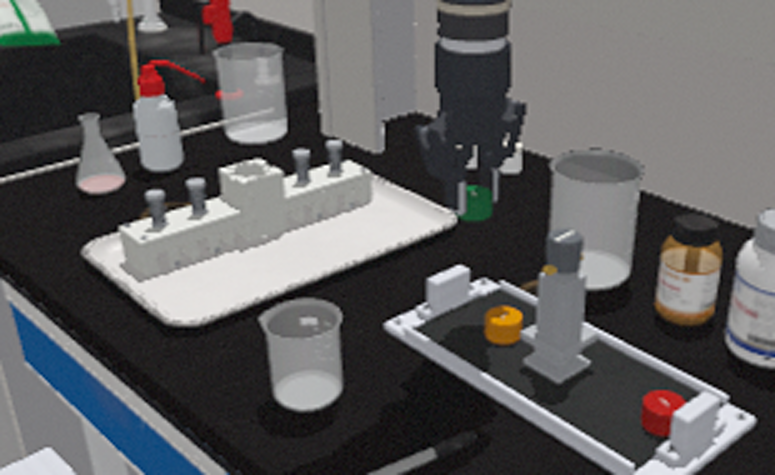

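Call:
apply_moves:
  moves:
    - [0,0,0,-0.013,-0.026,0,0.02]
    - [0,0,0,-0.032,-0.065,0,0.02]
    - [0,-0.008,0,-0.052,-0.105,0,0.02]
    - [0,-0.008,0,-0.071,-0.145,0,0.02]
    - [0,-0.008,0,-0.09,-0.184,0,0.02]
    - [0,-0.008,0,-0.11,-0.224,0,0.02]
    - [0,-0.008,0,-0.13,-0.2635,0,0.02]
    - [0,-0.008,0,-0.13,-0.2635,0.03,0.02]
    - [0,-0.008,0,-0.13,-0.2635,0.06,0.02]
    - [0,-0.008,0,-0.13,-0.2635,0.09,0.02]
    - [0,-0.008,0,-0.13,-0.2635,0.105,0.02]
    - [0,-0.008,0,-0.13,-0.2635,0.105,0.02]

```text
time: 41.55
eef_pos: [0.4473, 0.3031, 0.052]
orientation: [[0.999, -0.038, -0.008], [-0.038, -0.999, -0.005], [-0.008, 0.005, -1.0]]
force: [0.0, 0.3, -1.1]
grip_width: 0.0377
```

```bash
python3 - <<'E'
from h import *
s=st();im=r.grab_frame('scene')[0];cv2.imwrite('pics/s26.png',cv2.resize(im[90:280,60:370],None,fx=2.5,fy=2.5,interpolation=cv2.INTER_CUBIC))
rel([.45,.305,.0315],-.039)
E
```

```text
t 41.55 pos [0.4473 0.3031 0.052 ] yaw -0.0383 z [-0.008  -0.0049 -1.    ] F [ 0.01  0.27 -1.09] M [-0.03 -0.01  0.01] w 0.0377 q [ 4.720e-01  1.500e-01 -1.950e-01  1.235e+00 -1.000e-03  2.081e+00]
turn [0.003  0.0039 0.0006] shift [ 0.001  -0.0012  0.023 ] dist 0.023 ang 0.005
```

View pics/s26.png

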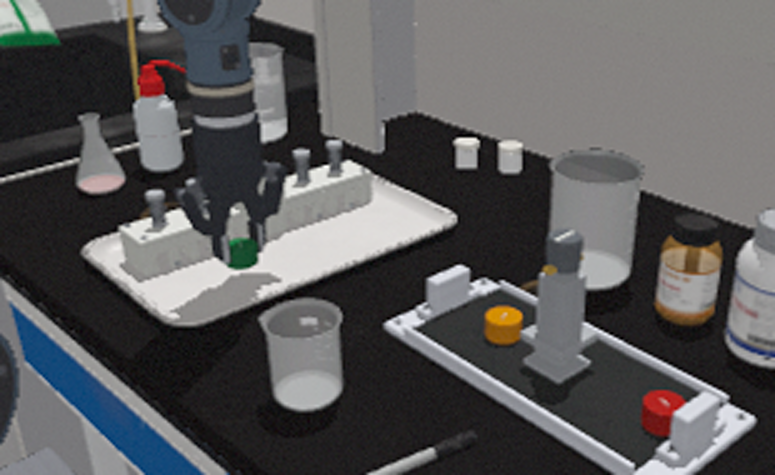

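Call:
apply_moves:
  moves:
    - [0,0.004,0,0.001,-0.001,0.008,0.02]
    - [0,0.004,0,0.001,-0.001,0.015,0.02]
    - [0,0.004,0,0.001,-0.001,0.02,0.02]
    - [0,0.004,0,0.001,-0.001,0.021,0.02]
    - [0,0.004,0,0.001,-0.001,0.021,0.02]
    - [0,0.004,0,0.001,-0.001,0.021,0.045]
    - [0,0.004,0,0.001,-0.001,0.021,0.06]
    - [0,0.004,0,0.001,-0.001,0.021,0.06]
    - [0,0.004,0,0.001,-0.001,0.0,0.06]
    - [0,0.004,0,0.001,-0.001,-0.04,0.06]
    - [0,0.004,0,0.001,-0.001,-0.08,0.06]
    - [0,0.004,0,0.001,-0.001,-0.1,0.06]

```text
time: 42.8
eef_pos: [0.4522, 0.306, 0.1591]
orientation: [[0.999, -0.038, 0.006], [-0.038, -0.999, -0.0], [0.006, -0.0, -1.0]]
force: [-0.1, -0.4, 0.1]
grip_width: 0.0602
```

```bash
python3 - <<'E'
from h import *
s=st();im=r.grab_frame('scene')[0];cv2.imwrite('pics/s27.png',cv2.resize(im[90:280,60:370],None,fx=2.5,fy=2.5,interpolation=cv2.INTER_CUBIC))
rel([.566,-.017,.15],-.039)
E
```

```text
t 42.8 pos [0.4522 0.306  0.1591] yaw -0.0383 z [ 0.0057 -0.     -1.    ] F [-0.11 -0.4   0.14] M [ 0.01 -0.02 -0.01] w 0.0602 q [ 0.474  0.097 -0.036  1.433 -0.003  2.083]
turn [-0.0025 -0.0097  0.0006] shift [0.1246 0.3192 0.0124] dist 0.343 ang 0.01
```

View pics/s27.png

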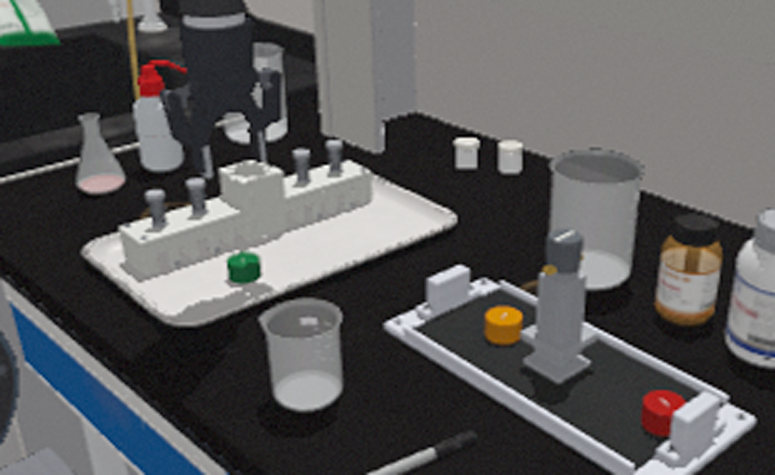

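Green is in the tray. Now amber.

Call:
apply_moves:
  moves:
    - [0,0,0,0.01,0.025,0,0.07]
    - [0,-0.005,0,0.025,0.065,0,0.07]
    - [0,-0.01,0,0.041,0.105,0,0.07]
    - [0,-0.01,0,0.057,0.145,0,0.07]
    - [0,-0.01,0,0.072,0.185,0,0.07]
    - [0,-0.01,0,0.088,0.225,0,0.07]
    - [0,-0.01,0,0.103,0.265,0,0.07]
    - [0,-0.01,0,0.118,0.3,0.005,0.07]
    - [0,-0.01,0,0.1246,0.319,0.01,0.07]
    - [0,-0.01,0,0.1246,0.319,0.012,0.07]
    - [0,-0.01,0,0.1246,0.319,0.012,0.07]

```text
time: 43.95
eef_pos: [0.5653, -0.0168, 0.1493]
orientation: [[0.999, -0.039, -0.002], [-0.039, -0.999, 0.003], [-0.002, -0.003, -1.0]]
force: [0.5, 0.4, -0.3]
grip_width: 0.0698
```

```bash
python3 - <<'E'
from h import *
s=st();im,d=grab('wrist','w28');cv2.imwrite('pics/w28b.png',cv2.resize(im,None,fx=1.5,fy=1.5,interpolation=cv2.INTER_CUBIC))
P=wcloud(d,s);hsv=cv2.cvtColor(im,cv2.COLOR_BGR2HSV)
k=(cv2.inRange(hsv,(8,150,100),(22,255,255))>0)&(abs(P[...,2]-.036)<.006)&(abs(P[...,0]-.565)<.05)
q=P[k]; print(k.sum(),q.mean(0).round(4),q.min(0).round(3),q.max(0).round(3))
rel([.566,-.017,.037],-.039)
E
```

```text
t 43.95 pos [ 0.5653 -0.0168  0.1493] yaw -0.0393 z [-0.0022  0.0035 -1.    ] F [ 0.45  0.36 -0.3 ] M [ 0.04 -0.01  0.05] w 0.0698 q [-0.15   0.157  0.01   1.427  0.003  1.46 ]
1656 [ 0.5658 -0.0163  0.0349] [ 0.546 -0.037  0.03 ] [0.585 0.003 0.037]
turn [-0.0033  0.0017  0.0009] shift [0.0008 0.0012 0.1128] dist 0.113 ang 0.004
```

View pics/w28b.png

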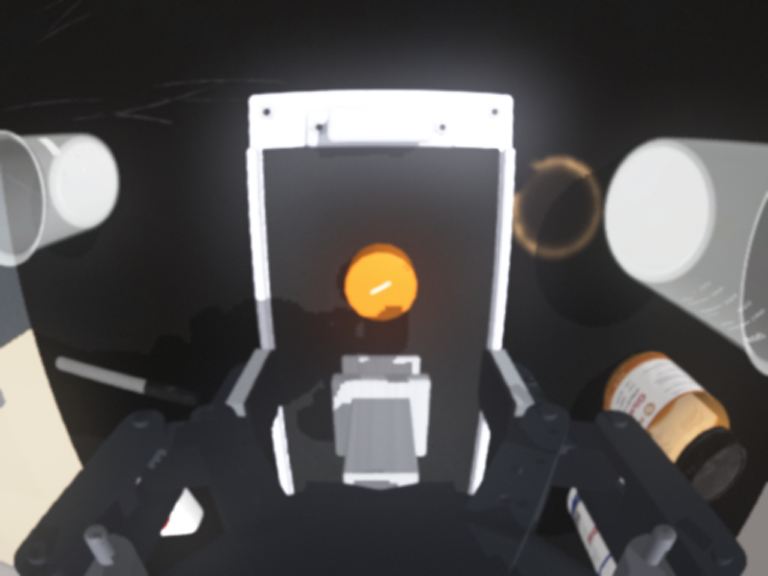

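Amber is centred between the jaws, with the post behind it.

Call:
apply_moves:
  moves:
    - [0,0,0,0.001,0,0.02,0.07]
    - [0,0,0,0.001,0,0.045,0.07]
    - [0,0,0,0.001,0,0.07,0.07]
    - [0,0,0,0.001,0,0.095,0.07]
    - [0,0,0,0.001,0,0.108,0.065]
    - [0,0,0,0.001,0,0.112,0.065]
    - [0,0,0,0.001,0,0.112,0.065]
    - [0,0,0,0.001,0,0.111,0.05]
    - [0,0,0,0.001,0,0.111,0.03]
    - [0,0,0,0.001,0,0.111,0.02]
    - [0,0,0,0.001,0,0.111,0.02]
    - [0,0,0,0.001,0,0.111,0.02]

```text
time: 45.2
eef_pos: [0.568, -0.0161, 0.0413]
orientation: [[0.999, -0.038, 0.003], [-0.038, -0.999, 0.003], [0.003, -0.003, -1.0]]
force: [-1.2, 0.7, 5.7]
grip_width: 0.038
```

Call:
apply_moves:
  moves:
    - [0,0,0,0,0,-0.03,0.02]
    - [0,0,0,0,0,-0.06,0.02]
    - [0,0,0,0,0,-0.1,0.02]
    - [0,0,0,0,0,-0.12,0.02]
    - [0,0,0,0,0,-0.12,0.02]

```text
time: 45.7
eef_pos: [0.5704, -0.0169, 0.1661]
orientation: [[0.999, -0.038, 0.012], [-0.038, -0.999, 0.002], [0.012, -0.002, -1.0]]
force: [0.3, 0.0, -0.4]
grip_width: 0.0378
```

```bash
python3 - <<'E'
from h import *
s=st()
rel([.525,.302,.16],-.039)
E
```

```text
t 45.7 pos [ 0.5704 -0.0169  0.1661] yaw -0.0383 z [ 0.0116  0.0016 -0.9999] F [ 0.34  0.05 -0.36] M [-0.   -0.01  0.05] w 0.0378 q [-0.149  0.152  0.038  1.446  0.003  1.46 ]
turn [-0.0021 -0.0116  0.0007] shift [-0.0577 -0.3169  0.0061] dist 0.322 ang 0.012
```

Call:
apply_moves:
  moves:
    - [0,0,0,-0.004,-0.025,0,0.02]
    - [0,-0.005,0,-0.011,-0.065,0,0.02]
    - [0,-0.01,0,-0.017,-0.105,0,0.02]
    - [0,-0.01,0,-0.024,-0.145,0,0.02]
    - [0,-0.01,0,-0.03,-0.185,0,0.02]
    - [0,-0.01,0,-0.037,-0.225,0,0.02]
    - [0,-0.01,0,-0.043,-0.265,0,0.02]
    - [0,-0.01,0,-0.05,-0.3,0.0,0.02]
    - [0,-0.01,0,-0.053,-0.317,0.03,0.02]
    - [0,-0.01,0,-0.053,-0.317,0.07,0.02]
    - [0,-0.01,0,-0.053,-0.317,0.1,0.02]
    - [0,-0.01,0,-0.053,-0.317,0.105,0.02]

```text
time: 46.9
eef_pos: [0.5258, 0.3002, 0.0537]
orientation: [[0.999, -0.038, -0.01], [-0.038, -0.999, -0.003], [-0.01, 0.004, -1.0]]
force: [-0.8, -0.1, -2.1]
grip_width: 0.0379
```

```bash
python3 - <<'E'
from h import *
s=st();im=r.grab_frame('scene')[0];cv2.imwrite('pics/s29.png',cv2.resize(im[90:280,60:370],None,fx=2.5,fy=2.5,interpolation=cv2.INTER_CUBIC))
rel([.53,.302,.0315],-.039)
E
```

```text
t 46.9 pos [0.5258 0.3002 0.0537] yaw -0.0379 z [-0.0104 -0.0033 -0.9999] F [-0.78 -0.13 -2.08] M [-0.03  0.06  0.01] w 0.0379 q [4.070e-01 3.130e-01 2.000e-03 1.270e+00 1.000e-03 2.016e+00]
turn [0.0023 0.0076 0.0008] shift [ 0.003  -0.0017  0.0241] dist 0.024 ang 0.008
```

View pics/s29.png

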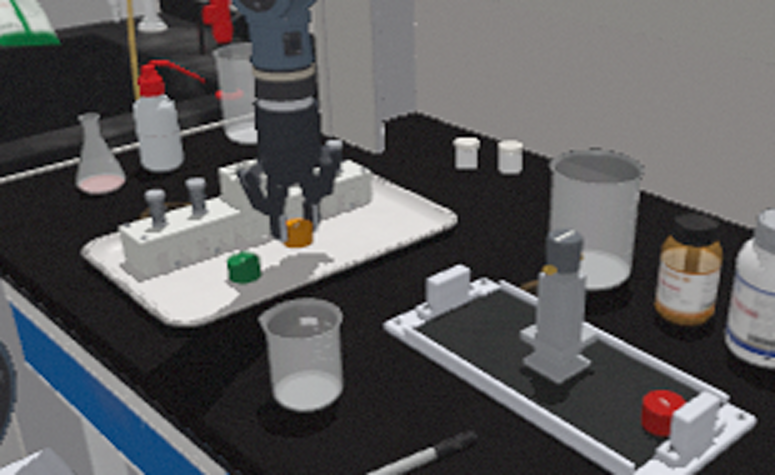

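Call:
apply_moves:
  moves:
    - [0,0.007,0,0.003,-0.001,0.008,0.02]
    - [0,0.007,0,0.003,-0.001,0.016,0.02]
    - [0,0.007,0,0.003,-0.001,0.021,0.02]
    - [0,0.007,0,0.003,-0.001,0.023,0.02]
    - [0,0.007,0,0.003,-0.001,0.023,0.02]
    - [0,0.007,0,0.003,-0.001,0.023,0.045]
    - [0,0.007,0,0.003,-0.001,0.023,0.06]
    - [0,0.007,0,0.003,-0.001,0.023,0.06]
    - [0,0.007,0,0.003,-0.001,0.0,0.06]
    - [0,0.007,0,0.003,-0.001,-0.04,0.06]
    - [0,0.007,0,0.003,-0.001,-0.1,0.06]
    - [0,0.007,0,0.003,-0.001,-0.15,0.06]

```text
time: 48.15
eef_pos: [0.5306, 0.3014, 0.1968]
orientation: [[0.999, -0.038, -0.002], [-0.038, -0.999, -0.003], [-0.002, 0.003, -1.0]]
force: [2.8, -0.1, 0.2]
grip_width: 0.0602
```

```bash
python3 - <<'E'
from h import *
s=st()
rel([.556,-.2265,.20],-.039)
E
```

```text
t 48.15 pos [0.5306 0.3014 0.1968] yaw -0.0382 z [-0.0017 -0.0027 -1.    ] F [ 2.75 -0.08  0.22] M [ 0.04 -0.09  0.01] w 0.0602 q [ 4.080e-01  2.690e-01  2.350e-01  1.539e+00 -2.000e-03  2.017e+00]
turn [0.0028 0.0015 0.0008] shift [ 0.0455  0.5266 -0.0018] dist 0.529 ang 0.003
```

Call:
apply_moves:
  moves:
    - [0,0,-0.13,0.002,0.022,-0.03,0.07]
    - [0,0,-0.26,0.004,0.045,-0.04,0.07]
    - [0,0,-0.39,0.007,0.07,-0.04,0.07]
    - [0,0,-0.52,0.009,0.09,-0.04,0.07]
    - [0,0,-0.65,0.011,0.11,-0.04,0.07]
    - [0,0,-0.78,0.013,0.13,-0.04,0.07]
    - [0,0,-0.91,0.015,0.155,-0.04,0.07]
    - [0,0,-1.04,0.017,0.18,-0.04,0.07]
    - [0,0,-1.17,0.019,0.2,-0.04,0.07]
    - [0,0,-1.3,0.022,0.22,-0.04,0.07]
    - [0,0,-1.43,0.024,0.24,-0.04,0.07]
    - [0,0,-1.56,0.026,0.265,-0.04,0.07]

```text
time: 49.35
eef_pos: [0.5467, 0.0353, 0.2379]
orientation: [[0.043, 0.999, -0.001], [0.999, -0.043, -0.002], [-0.003, -0.001, -1.0]]
force: [0.7, -0.2, 0.4]
grip_width: 0.0704
```

```bash
python3 - <<'E'
from h import *
s=st()
rel([.556,-.2265,.23],3.103)
E
```

```text
t 49.35 pos [0.5467 0.0353 0.2379] yaw 1.5279 z [-9.0e-04 -2.5e-03 -1.0e+00] F [ 0.66 -0.22  0.41] M [ 0.01  0.   -0.01] w 0.0704 q [-0.057  0.105  0.129  1.595 -0.003 -0.014]
turn [-2.6000e-03  1.4000e-03 -1.5751e+00] shift [-0.2611  0.0206  0.0085] dist 0.262 ang 1.575
```

Call:
apply_moves:
  moves:
    - [0,0,-0.13,-0.022,0.002,0,0.07]
    - [0,0,-0.26,-0.044,0.004,0,0.07]
    - [0,0,-0.39,-0.066,0.006,0,0.07]
    - [0,0,-0.52,-0.088,0.008,0,0.07]
    - [0,0,-0.65,-0.11,0.01,0,0.07]
    - [0,0,-0.78,-0.132,0.012,0,0.07]
    - [0,0,-0.91,-0.155,0.014,0,0.07]
    - [0,0,-1.04,-0.18,0.016,0,0.07]
    - [0,0,-1.17,-0.2,0.017,0,0.07]
    - [0,0,-1.3,-0.22,0.018,0,0.07]
    - [0,0,-1.44,-0.245,0.019,0.005,0.07]
    - [0,0,-1.575,-0.261,0.0206,0.008,0.07]

```text
time: 50.55
eef_pos: [0.5559, -0.228, 0.2306]
orientation: [[-0.999, 0.034, -0.001], [0.034, 0.999, -0.003], [0.0, -0.003, -1.0]]
force: [0.2, -0.2, 1.1]
grip_width: 0.07
```

```bash
python3 - <<'E'
from h import *
s=st()
rel([.556,-.2265,.15],3.103)
E
```

```text
t 50.55 pos [ 0.5559 -0.228   0.2306] yaw 3.1075 z [-5.0e-04 -3.2e-03 -1.0e+00] F [ 0.17 -0.17  1.11] M [-0.03  0.04  0.02] w 0.07 q [-0.499  0.244  0.272  1.598 -0.003 -2.036]
turn [-0.0032 -0.0004  0.0045] shift [-0.0001  0.0018  0.0806] dist 0.081 ang 0.006
```

Call:
apply_moves:
  moves:
    - [0,0,0.004,0,0.002,0.03,0.07]
    - [0,0,0.004,0,0.002,0.06,0.07]
    - [0,0,0.004,0,0.002,0.08,0.07]
    - [0,0,0.004,0,0.002,0.08,0.07]
    - [0,0,0.004,0,0.002,0.08,0.07]

```text
time: 51.05
eef_pos: [0.5558, -0.2262, 0.1508]
orientation: [[-0.999, 0.038, -0.001], [0.038, 0.999, -0.003], [0.001, -0.003, -1.0]]
force: [0.4, 0.1, 0.7]
grip_width: 0.0701
```

```bash
python3 - <<'E'
from h import *
s=st();im,d=grab('wrist','w30');cv2.imwrite('pics/w30b.png',cv2.resize(im,None,fx=1.5,fy=1.5,interpolation=cv2.INTER_CUBIC))
P=wcloud(d,s);hsv=cv2.cvtColor(im,cv2.COLOR_BGR2HSV)
k=((cv2.inRange(hsv,(0,150,50),(8,255,255))>0)|(cv2.inRange(hsv,(170,150,50),(180,255,255))>0))&(abs(P[...,2]-.036)<.006)&(abs(P[...,0]-.565)<.06)
q=P[k]; print(k.sum(),q.mean(0).round(4),q.min(0).round(3),q.max(0).round(3)); m=q.mean(0)
rel([m[0],m[1],.037],3.103)
E
```

```text
t 51.05 pos [ 0.5558 -0.2262  0.1508] yaw 3.1035 z [-9.e-04 -3.e-03 -1.e+00] F [0.36 0.1  0.74] M [-0.05 -0.02 -0.03] w 0.0701 q [-0.497  0.243  0.113  1.44  -0.003 -2.029]
1115 [ 0.5554 -0.225   0.0349] [ 0.54  -0.245  0.03 ] [ 0.578 -0.208  0.037]
turn [-0.0041  0.0014  0.0006] shift [0.0014 0.002  0.1151] dist 0.115 ang 0.004
```

View pics/w30b.png

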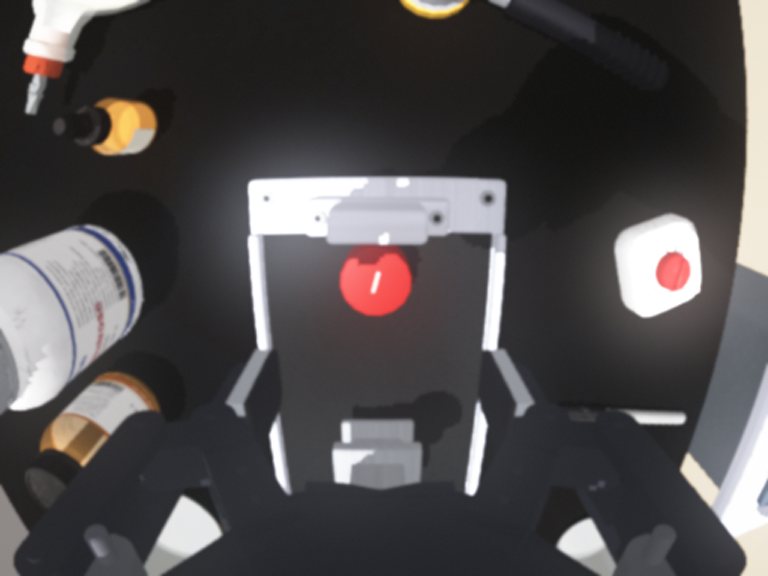

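Call:
apply_moves:
  moves:
    - [0,0,0,-0.002,0.0005,0.02,0.07]
    - [0,0,0,-0.002,0.0005,0.045,0.07]
    - [0,0,0,-0.002,0.0005,0.07,0.07]
    - [0,0,0,-0.002,0.0005,0.095,0.07]
    - [0,0,0,-0.002,0.0005,0.11,0.065]
    - [0,0,0,-0.002,0.0005,0.114,0.065]
    - [0,0,0,-0.002,0.0005,0.114,0.065]
    - [0,0,0,-0.002,0.0005,0.113,0.05]
    - [0,0,0,-0.002,0.0005,0.113,0.03]
    - [0,0,0,-0.002,0.0005,0.113,0.02]
    - [0,0,0,-0.002,0.0005,0.113,0.02]
    - [0,0,0,-0.002,0.0005,0.113,0.02]

```text
time: 52.3
eef_pos: [0.5604, -0.2275, 0.0418]
orientation: [[-0.999, 0.038, 0.005], [0.038, 0.999, -0.006], [-0.006, -0.006, -1.0]]
force: [0.0, -0.4, 6.0]
grip_width: 0.0378
```

Call:
apply_moves:
  moves:
    - [0,0,0,0,0,-0.03,0.02]
    - [0,0,0,0,0,-0.07,0.02]
    - [0,0,0,0,0,-0.12,0.02]
    - [0,0,0,0,0,-0.17,0.02]
    - [0,0,0,0,0,-0.19,0.02]
    - [0,0,0,0,0,-0.19,0.02]

```text
time: 52.9
eef_pos: [0.5616, -0.2274, 0.2377]
orientation: [[-0.999, 0.038, 0.015], [0.038, 0.999, -0.011], [-0.015, -0.011, -1.0]]
force: [1.2, -0.4, 0.1]
grip_width: 0.0375
```

```bash
python3 - <<'E'
from h import *
s=st()
rel([.61,.30,.23],3.103)
im=r.grab_frame('scene')[0];cv2.imwrite('pics/s31.png',im)
E
```

```text
t 52.9 pos [ 0.5616 -0.2274  0.2377] yaw 3.1037 z [ 0.0145 -0.0113 -0.9998] F [ 1.21 -0.37  0.15] M [ 0.02  0.01 -0.03] w 0.0375 q [-0.494  0.24   0.281  1.594 -0.003 -2.027]
turn [-0.0108  0.0149  0.0006] shift [-0.0283  0.5289  0.0024] dist 0.53 ang 0.018
```

View pics/s31.png

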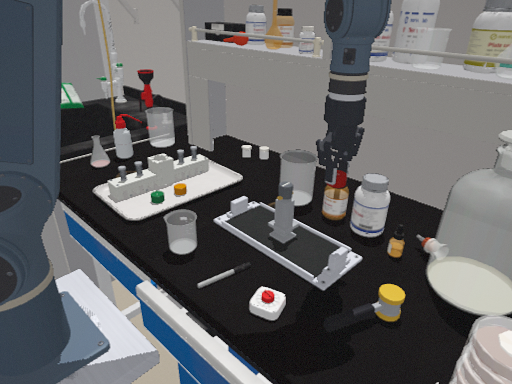

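Red is held. Carrying it to the tray.

Call:
apply_moves:
  moves:
    - [0,0.01,0,-0.001,0.02,0,0.02]
    - [-0.01,0.015,0,-0.003,0.06,0,0.02]
    - [-0.01,0.015,0,-0.006,0.105,0,0.02]
    - [-0.01,0.015,0,-0.008,0.15,0,0.02]
    - [-0.01,0.015,0,-0.01,0.195,0,0.02]
    - [-0.01,0.015,0,-0.013,0.24,0,0.02]
    - [-0.01,0.015,0,-0.015,0.285,0,0.02]
    - [-0.01,0.015,0,-0.018,0.33,0,0.02]
    - [-0.01,0.015,0,-0.02,0.375,0,0.02]
    - [-0.01,0.015,0,-0.023,0.42,0,0.02]
    - [-0.01,0.015,0,-0.026,0.47,0,0.02]
    - [-0.01,0.015,0,-0.028,0.51,0,0.02]

```text
time: 54.15
eef_pos: [0.6065, 0.284, 0.2264]
orientation: [[-0.999, 0.037, -0.01], [0.037, 0.999, 0.0], [0.01, 0.0, -1.0]]
force: [1.9, 0.3, 0.0]
grip_width: 0.0375
```

```bash
python3 - <<'E'
from h import *
s=st()
rel([.61,.30,.05],3.103)
E
```

```text
t 54.15 pos [0.6065 0.284  0.2264] yaw 3.1048 z [-1.e-02  4.e-04 -1.e+00] F [1.85 0.28 0.03] M [-0.03 -0.04 -0.02] w 0.0375 q [ 0.336  0.451  0.525  1.654  0.004 -1.198]
turn [ 0.     -0.01    0.0018] shift [-0.0047  0.0161  0.1764] dist 0.177 ang 0.01
```

Call:
apply_moves:
  moves:
    - [0,-0.005,0,-0.004,0.01,0.02,0.02]
    - [0,-0.01,0,-0.004,0.016,0.06,0.02]
    - [0,-0.01,0,-0.004,0.016,0.1,0.02]
    - [0,-0.01,0,-0.004,0.016,0.14,0.02]
    - [0,-0.01,0,-0.004,0.016,0.17,0.02]
    - [0,-0.01,0,-0.004,0.016,0.176,0.02]
    - [0,-0.01,0,-0.004,0.016,0.176,0.02]

```text
time: 54.85
eef_pos: [0.6066, 0.2989, 0.0464]
orientation: [[-0.999, 0.037, -0.007], [0.037, 0.999, -0.003], [0.007, -0.003, -1.0]]
force: [-0.3, -0.3, 0.2]
grip_width: 0.0381
```

```bash
python3 - <<'E'
from h import *
s=st()
rel([.61,.30,.0315],3.103)
im=r.grab_frame('scene')[0];cv2.imwrite('pics/s32.png',cv2.resize(im[90:280,60:370],None,fx=2.5,fy=2.5,interpolation=cv2.INTER_CUBIC))
E
```

```text
t 54.85 pos [0.6066 0.2989 0.0464] yaw 3.1047 z [-0.0069 -0.0025 -1.    ] F [-0.26 -0.32  0.24] M [-0.    0.04 -0.03] w 0.0381 q [ 0.359  0.494  0.225  1.308  0.    -1.175]
turn [-0.0028 -0.0068  0.0017] shift [-0.0035  0.0013  0.0149] dist 0.015 ang 0.008
```

View pics/s32.png

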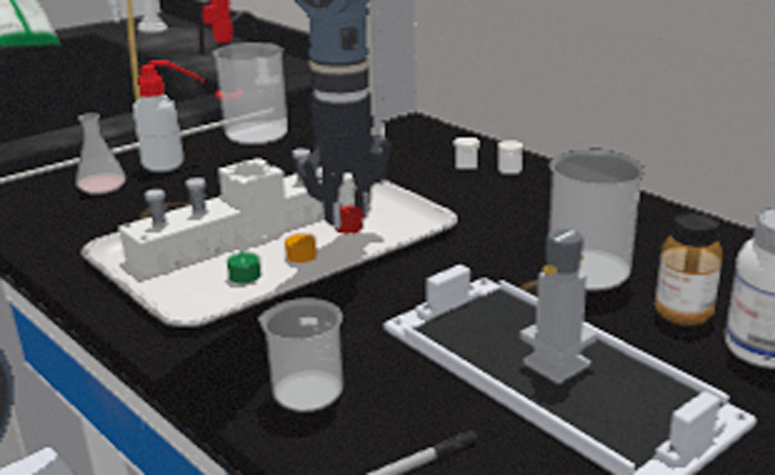

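Call:
apply_moves:
  moves:
    - [0,-0.007,0,-0.003,0.001,0.006,0.02]
    - [0,-0.007,0,-0.003,0.001,0.011,0.02]
    - [0,-0.007,0,-0.003,0.001,0.0135,0.02]
    - [0,-0.007,0,-0.003,0.001,0.0145,0.02]
    - [0,-0.007,0,-0.003,0.001,0.0145,0.02]
    - [0,-0.007,0,-0.003,0.001,0.0145,0.045]
    - [0,-0.007,0,-0.003,0.001,0.0145,0.06]
    - [0,-0.007,0,-0.003,0.001,0.0145,0.06]
    - [0,-0.007,0,-0.003,0.001,-0.01,0.06]
    - [0,-0.007,0,-0.003,0.001,-0.05,0.06]
    - [0,-0.007,0,-0.003,0.001,-0.1,0.06]
    - [0,-0.007,0,-0.003,0.001,-0.15,0.06]

```text
time: 56.1
eef_pos: [0.6113, 0.3004, 0.2005]
orientation: [[-0.999, 0.037, 0.004], [0.037, 0.999, -0.001], [-0.004, -0.001, -1.0]]
force: [1.3, 0.9, 0.1]
grip_width: 0.0599
```

```bash
python3 - <<'E'
from h import *
s=st()
rel([.42,-.02,.25],1.53)
im=r.grab_frame('scene')[0];cv2.imwrite('pics/s33.png',cv2.resize(im[140:220,90:250],None,fx=5,fy=5,interpolation=cv2.INTER_CUBIC))
E
```

```text
t 56.1 pos [0.6113 0.3004 0.2005] yaw 3.1047 z [ 0.0038 -0.0014 -1.    ] F [1.29 0.88 0.09] M [ 0.03 -0.03 -0.01] w 0.0599 q [ 0.36   0.463  0.49   1.594 -0.003 -1.174]
turn [0.002  0.004  1.5747] shift [ 0.1791 -0.3273 -0.0498] dist 0.376 ang 1.575
```

View pics/s33.png

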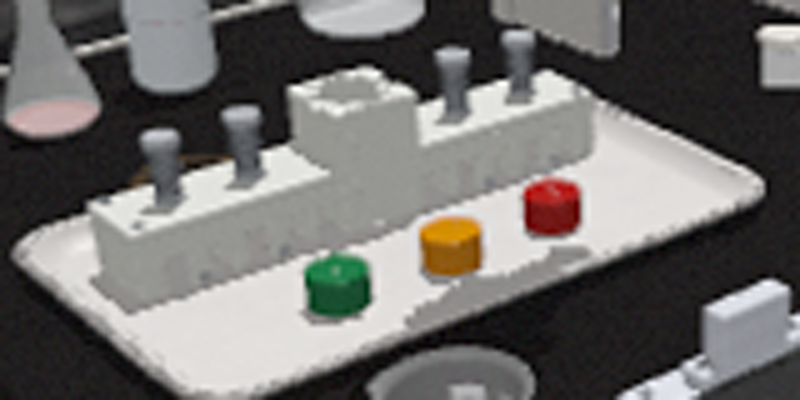

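All three mounts lie flat beside the holder. I'll draw the arm clear and check from above.

Call:
apply_moves:
  moves:
    - [0,0,0,0,0,-0.04,0.06]
    - [0,0,0,0.02,-0.03,-0.05,0.06]
    - [0,0,0,0.04,-0.07,-0.05,0.06]
    - [0,0,0,0.06,-0.11,-0.05,0.06]
    - [0,0,0,0.08,-0.15,-0.05,0.06]
    - [0,0,0,0.1,-0.19,-0.05,0.06]
    - [0,0,0,0.12,-0.23,-0.05,0.06]
    - [0,0,0,0.14,-0.27,-0.05,0.06]
    - [0,0,0,0.16,-0.31,-0.05,0.06]
    - [0,0,0,0.179,-0.33,-0.05,0.06]
    - [0,0,0,0.179,-0.33,-0.05,0.06]
    - [0,0,0,0.179,-0.33,-0.05,0.06]

```text
time: 57.35
eef_pos: [0.4231, -0.0219, 0.2577]
orientation: [[-0.999, 0.038, 0.022], [0.038, 0.999, 0.005], [-0.022, 0.006, -1.0]]
force: [-0.4, 0.7, 0.2]
grip_width: 0.0601
```

```bash
python3 - <<'E'
from mounts import *
s=st(); im,d=grab('top','t34'); find(im,.026)
P=cloud('top',d)
cv2.imwrite('pics/t34b.png',cv2.resize(im[80:300,60:440],None,fx=2.1,fy=2.1,interpolation=cv2.INTER_CUBIC))
hsv=cv2.cvtColor(im,cv2.COLOR_BGR2HSV)
k=(P[...,1]>.2)&(P[...,1]<.52)&(P[...,0]>.3)&(P[...,0]<.78)&(P[...,2]>.004)&(P[...,2]<.018)&(im.min(2)>120)
# tray
k=(im.min(2)>100)&(P[...,1]>.15)&(P[...,1]<.6)&(P[...,0]>.25)&(P[...,2]<.03)
n,l,a,c=cv2.connectedComponentsWithStats(k.astype(np.uint8)); i=1+a[1:,4].argmax()
print('tray',cv2.minAreaRect(P[l==i][:,:2].astype(np.float32)))
# holder top plate z~.048
k=(abs(P[...,2]-.048)<.006)&(P[...,1]>.33)&(P[...,1]<.48)&(P[...,0]>.3)&(P[...,0]<.75); q=P[k]
print('plate',cv2.minAreaRect(q[:,:2].astype(np.float32)),q[:,2].mean()); A=np.c_[q[:,:2],np.ones(len(q))]; print('slope',np.linalg.lstsq(A,q[:,2],rcond=None)[0])
k=(cv2.inRange(hsv,(18,120,120),(35,255,255))>0)&(P[...,1]<-.35)&(P[...,0]<.6); print('mallet',P[k].mean(0))
im2=r.grab_frame('scene')[0];cv2.imwrite('pics/s34.png',im2)
E
```

```text
t 57.35 pos [ 0.4231 -0.0219  0.2577] yaw 3.1031 z [ 0.022   0.0048 -0.9997] F [-0.4   0.65  0.24] M [-0.    0.07 -0.  ] w 0.0601 q [-0.217 -0.236 -0.156  1.631  0.009 -1.749]
green [151.3 227.4] [146 222  11  10  52] [0.4464 0.2975 0.026 ]
amber [361.4 148.4] [358 144   9   9  40] [ 0.7045 -0.3307  0.026 ]
amber [154.4 200.6] [149 195  12  12  86] [0.5272 0.2931 0.026 ]
red [77.9 17.8] [ 56   8  36  18 380] [1.1114 0.5738 0.026 ]
red [156.5 176.4] [151 173  11   7  33] [0.6015 0.2913 0.026 ]
red [  4.  181.2] [  0 177  10   9  48] [0.5748 0.7544 0.026 ]
red [326.8 261.7] [324 259   7   7  33] [ 0.3591 -0.2267  0.026 ]
tray ((0.5383924841880798, 0.3573147654533386), (0.28346145153045654, 0.43395113945007324), 87.48780822753906)
plate ((0.5385892391204834, 0.40587276220321655), (0.06287317723035812, 0.34415891766548157), 87.64610290527344) 0.047143889647917644
slope [-0.00036142  0.00104713  0.04691339]
mallet [ 0.51617791 -0.40704451  0.04981265]
```

View pics/t34b.png

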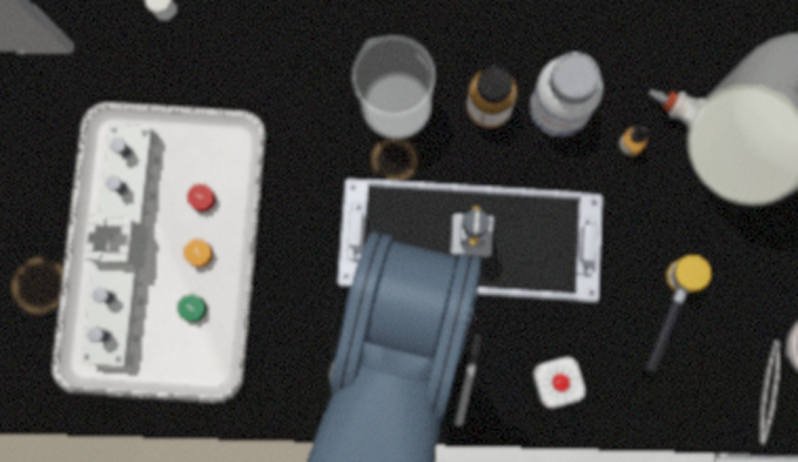

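View pics/s34.png

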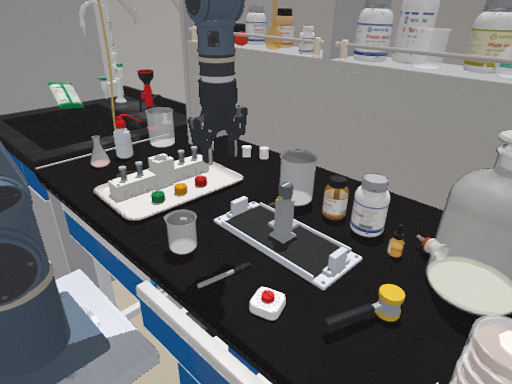

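Call:
apply_moves:
  moves:
    - [0,0,0,0,0,0,0.06]
    - [0,0,0,0,0,0,0.06]
    - [0,0,0,0,0,0,0.06]

```text
time: 57.75
eef_pos: [0.4239, -0.0206, 0.2573]
orientation: [[-0.999, 0.035, 0.021], [0.035, 0.999, 0.005], [-0.021, 0.006, -1.0]]
force: [-0.2, -0.0, 0.1]
grip_width: 0.0597
```

```bash
python3 - <<'E'
from h import *
s=st(); print(r.job_done())
E
```

```text
t 57.75 pos [ 0.4239 -0.0206  0.2573] yaw 3.1065 z [ 0.0209  0.0051 -0.9998] F [-0.15 -0.02  0.11] M [-0.04 -0.02  0.03] w 0.0597 q [-0.214 -0.233 -0.154  1.631  0.009 -1.749]
the job is handed in; nothing more can be done
None
```

The job is handed in at 57.75 s of the 210 s allowed, with every step done; no verdict was reported.

- **Locking and knocking out:** I locked the collar and drove all four pins down with the mallet. Red (pocket 1), amber (pocket 3) and green (pocket 4) dropped onto the mat. Pocket 2 gave nothing, and no blue mount showed in any picture, so I took blue as absent.
- **Clearing up:** I stood the mallet back on its face, then turned the collar back into its slot. After that I lifted the holder off, laid it in the tray and put the three mounts beside it.

The last top and scene pictures agreed with each other:
- **Holder:** flat in the tray, top plate at 47 mm with a slope of about 0.001, and about 49 mm off the tray's centre line (100 mm allowed).
- **Mounts:** all three lie flat on the tray floor inside the rim.
- **Mallet:** standing, within about 2 mm of where I found it.
- **Collar:** its top measured 159 mm after release, which matches being fully down. I did not measure it again after lifting the holder off.
- **Tray, bystanders and arm:** the tray and bystanders showed no visible movement, and the arm was clear of everything.

No check failed or disagreed.

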